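# Screen whole grinding balls out of the chip tub

### The arm

A 7-joint arm with a two-finger parallel gripper is mounted at the origin on the work surface. World frame = base frame: x ahead of the robot, y to its left, z up, the work surface at z = 0. Lengths are in m, angles in rad, forces in N, time in s.
With the tool pointing down it reaches from about 0.4 to 0.875 m from the base axis. Payload 4.4 kg.
Tool frame: the origin (TCP) lies at the very end of the fingers, on their centre line; the grasp point (between the pads) lies 19 mm behind it; z points along the fingers, x is the direction in which the jaws open and shut, and the axes are right-handed (so a half turn about z gives the same grasp; the last joint's range is limited). The gripper opens to 85 mm and grips with 20 to 120 N. Pads are 22 mm wide; open, the fingers measure 114 mm over their backs; the gripper's body (76 mm by 85 mm) begins 54 mm behind the grasp point. The pads swing forward as they close: fully open they stand 13 mm farther back than shut.
Start: joints at [-1.271, 0.628, 0.038, 1.517, -0.027, 0.996, -0.02], TCP at [0.232, 0.607, 0.231] pointing down, gripper open.
Joint ranges: [-3.06, 3.06], [-0.37, 2.12], [-1.25, 1.32], [0.18, 2.47], [-1.1, 4.24], [0.23, 1.98], [-2.94, 2.94]. Speed limits (rad/s): [2.57, 2.57, 3.14, 3.14, 3.14, 3.14, 3.14].

### API

Orientations are given as a unit quaternion [x, y, z, w].
In Python, from cell import manip, imaging gives the robot as it stands. The module is installed in compiled form; this text tells all that it offers.
- The arm moves only by the tool jog_arm, never from a script. Its argument "increments" is a list of rows, each an object of numbers: "fingers": the finger opening in m, from 0 to 0.0854; "dx", "dy", "dz": the shift along the tool's x, y, z in m; "wx", "wy", "wz": the turn, a rotation vector about the tool's x, y, z in rad. A call has 1 to 12 rows; each row is the pose to reach, as a shift and turn from the pose commanded when the call began, along the tool's axes at that moment; what a row does not reach only later rows make up. A row lasts 1/8 s, in which the tool goes at most 62.5 mm and 10.7 degrees, less where a joint would pass 70% of its speed; a pose out of reach is approached as far as the arm can. A call with a gripper value outside its range is refused whole. The fingers move at their own pace and stop on an object; the grip force is fixed at half the most. Time passes only in rows, so rows that repeat a pose let the fingers close. It gives the time, the measured TCP pose, the force and the opening at its end, in the units of the state.
- manip.sense(): the state, without advancing time (a new reading comes with each control period).
- imaging.camera(name): name is "side" or "top"; returns the picture (480x640x3 uint8, red, green, blue); there is no depth.
- imaging.get_calibration(name): a dict with "intrinsics" (3x3 intrinsics, pixels), "k1" (the pictures are not rectified: a ray, as slopes to the right and down, at radius r is drawn at 1 + k1 r^2 times it, then the intrinsics apply), "R" (3x3) and "t" (3): a world point X has camera coordinates R X + t. Camera axes: x right, y down, z forward; pixel columns grow to the right and rows downward; lengths in m; the calibration is good to about 2 mm. A picture is of the moment at which its call begins. get_calibration takes no time and is no camera call.
- manip.finish_job(): hands the job in, once; it reports no verdict.
The state is a dict: "time": time; "q": joint angles; "joint_velocities": joint speeds; "joint_efforts": joint torques, N m; "position": TCP position; "orientation": TCP orientation; "wrist_force": force on the tool from outside, world axes, zero at the start; "wrist_torque": the same for the moment, N m; "opening": finger opening in m.
Only numpy, scipy, OpenCV 4.12 (cv2) and the standard library are available. Lean on these libraries where they do the work, as an engineer would, in place of code of your own. Each camera call takes 0.05 s, during which the arm holds its last target.

### The job

Take the orange-handled wire scoop from its green mat and use it to scoop the three whole white grinding balls out of the blue tub, letting every small brown chip drop back into the tub, and tip the balls gently and from low down into the round steel jar. Then stand the scoop upright again in the middle of its mat and let go. Never touch the balls or chips with the gripper, never drop or fling a ball, and leave the two bottles, the yellow box and the beaker where they are.

Things in the scene. Friction and masses are not known exactly. Their poses are not given: they have to be found in the camera images.
- scoop: Loose steel wire scoop, 0.14 to 0.24 kg, standing on its flat basket floor. Origin: centre of the basket's underside; z up, parallel to the upright handle; open mouth along its -x. Basket 84 mm along x (-42 tips to +42 back), 70 mm wide along y, wire sides and back 26 mm high. At the start it stands on the mat, mouth towards the robot within 0.5 rad.
- scoop_mouth (a point): Midpoint of the mouth's lower edge, 42 mm in front (-x) of the scoop's origin, 2 mm above its underside. The floor is four round wires 4 mm thick along x at y = -33, -11, 11, 33 mm, free at the tips with no cross wire (three 18 mm slots; a ball sinks between two wires); the sides slant down to the tips over the front 16 mm.
- scoop_grip (a point): Middle of the scoop's orange grip, 40 mm behind (+x) and 125 mm above the scoop's origin; axes as the scoop's. The grip is a block 30 mm along x, 16 mm wide along y, from 85 to 155 mm above the scoop's underside, on a stem at the back of the basket.
- tub: Fixed open blue rectangular tub, outside 220 (its x) by 94 (its y) by 50 mm high, walls and floor 5 mm thick (inside 210 x 84). Origin: centre of its underside; its x axis points away from the robot within 0.25 rad. At the start the balls and chips lie in its half nearer the robot (its x below 0), its farther half is empty.
- jar: Fixed open round steel jar, 116 mm outside and 106 mm inside diameter, 60 mm high, floor 5 mm thick. Origin: centre of its underside. It is on the left or the right of the tub.
- mat: Fixed flat green mat 160 (x) by 140 (y) by 4 mm thick, on the other side of the tub from the jar; the scoop's place. Origin: centre of its underside.
- ball1: Whole white ceramic grinding ball, 30 mm in diameter, 68 to 102 g, polished and slippery; origin at its centre. It starts on the tub's floor and rolls freely.
- ball2: Whole white ceramic grinding ball, 30 mm in diameter, 68 to 102 g, polished and slippery; origin at its centre. It starts on the tub's floor and rolls freely.
- ball3: Whole white ceramic grinding ball, 30 mm in diameter, 68 to 102 g, polished and slippery; origin at its centre. It starts on the tub's floor and rolls freely.
- chip1: Small brown chip, a knobbly pebble about 11 mm across, 10 g, hard and slippery, passes the scoop's slots; origin near its centre. It starts on the tub's floor.
- chip2: Small brown chip, a knobbly pebble about 11 mm across, 10 g, hard and slippery, passes the scoop's slots; origin near its centre. It starts on the tub's floor.
- chip3: Small brown chip, a knobbly pebble about 11 mm across, 10 g, hard and slippery, passes the scoop's slots; origin near its centre. It starts on the tub's floor.
- chip4: Small brown chip, a knobbly pebble about 11 mm across, 10 g, hard and slippery, passes the scoop's slots; origin near its centre. It starts on the tub's floor.
- chip5: Small brown chip, a knobbly pebble about 11 mm across, 10 g, hard and slippery, passes the scoop's slots; origin near its centre. It starts on the tub's floor.
- bottle: Bystander: loose amber bottle with white cap, 48 mm diameter, 130 mm high, stands beyond the jar. Origin: centre of its underside.
- tipbox: Bystander: loose yellow box with clear lid, 62 x 87 x 56 mm high, stands beyond the mat. Origin: centre of its underside.
- flask: Bystander: loose white bottle with red cap, 42 mm diameter, 125 mm high, stands close beside the tub, on either side. Origin: centre of its underside.
- beaker: Bystander: loose clear beaker, 44 mm diameter, 55 mm high, stands close beside the tub, on the other side from the white bottle. Origin: centre of its underside.
Not all that is in view belongs to the job. What is shaped like the jar but turquoise is not meant. There is more than one size of the mat; the one meant has the size given above.

How it is judged:
On the way, in this order (a step that is already met when the one before it is completed fails the run):
1. the scoop, clear above the tub's rim, carries at least one ball and no chip (((x of ball1 in the frame of scoop between -0.045 and 0.045 m and y of ball1 in the frame of scoop between -0.036 and 0.036 m and z of ball1 in the frame of scoop between 0 and 0.06 m) or (x of ball2 in the frame of scoop between -0.045 and 0.045 m and y of ball2 in the frame of scoop between -0.036 and 0.036 m and z of ball2 in the frame of scoop between 0 and 0.06 m) or (x of ball3 in the frame of scoop between -0.045 and 0.045 m and y of ball3 in the frame of scoop between -0.036 and 0.036 m and z of ball3 in the frame of scoop between 0 and 0.06 m)) and height (world z) of scoop above 0.065 m and not (x of chip1 in the frame of scoop between -0.045 and 0.045 m and y of chip1 in the frame of scoop between -0.036 and 0.036 m and z of chip1 in the frame of scoop between 0 and 0.06 m) and not (x of chip2 in the frame of scoop between -0.045 and 0.045 m and y of chip2 in the frame of scoop between -0.036 and 0.036 m and z of chip2 in the frame of scoop between 0 and 0.06 m) and not (x of chip3 in the frame of scoop between -0.045 and 0.045 m and y of chip3 in the frame of scoop between -0.036 and 0.036 m and z of chip3 in the frame of scoop between 0 and 0.06 m) and not (x of chip4 in the frame of scoop between -0.045 and 0.045 m and y of chip4 in the frame of scoop between -0.036 and 0.036 m and z of chip4 in the frame of scoop between 0 and 0.06 m) and not (x of chip5 in the frame of scoop between -0.045 and 0.045 m and y of chip5 in the frame of scoop between -0.036 and 0.036 m and z of chip5 in the frame of scoop between 0 and 0.06 m)), for 0.3 s.
2. all three balls are in the jar (horizontal distance between each of ball1, ball2, ball3 and jar below 0.045 m and z of each of ball1, ball2, ball3 in the frame of jar below 0.05 m), for 0.3 s.
At the end, for the whole second after the job is handed in: All three balls lie at rest in the jar, all five chips lie in the tub, and the scoop stands upright (within 0.12 rad) and still on the mat, its origin within 50 mm of the mat's centre (all of step 2 and x of chip1 in the frame of tub between -0.106 and 0.106 m and y of chip1 in the frame of tub between -0.043 and 0.043 m and z of each of chip1, chip2, chip3, chip4, chip5 in the frame of tub below 0.045 m and x of chip2 in the frame of tub between -0.106 and 0.106 m and y of chip2 in the frame of tub between -0.043 and 0.043 m and x of chip3 in the frame of tub between -0.106 and 0.106 m and y of chip3 in the frame of tub between -0.043 and 0.043 m and x of chip4 in the frame of tub between -0.106 and 0.106 m and y of chip4 in the frame of tub between -0.043 and 0.043 m and x of chip5 in the frame of tub between -0.106 and 0.106 m and y of chip5 in the frame of tub between -0.043 and 0.043 m and linear speed of each of ball1, ball2, ball3, scoop below 0.03 m/s and horizontal distance between scoop and mat below 0.05 m and angle between scoop's own z axis and vertical below 0.12 rad and z of scoop in the frame of mat below 0.01 m); the robot touches nothing.
It fails at once if the gripper or arm touched a ball (contact force between any of the fingers, the arm and ball1 above 0.3 N or contact force between any of the fingers, the arm and ball2 above 0.3 N or contact force between any of the fingers, the arm and ball3 above 0.3 N).
It fails at once if the gripper or arm touched a chip (contact force between any of the fingers, the arm and chip1 above 0.3 N or contact force between any of the fingers, the arm and chip2 above 0.3 N or contact force between any of the fingers, the arm and chip3 above 0.3 N or contact force between any of the fingers, the arm and chip4 above 0.3 N or contact force between any of the fingers, the arm and chip5 above 0.3 N).
It fails at once if a ball was dropped from more than about 12 cm or flung (faster than 1.6 m/s) (linear speed of any of ball1, ball2, ball3 above 1.6 m/s).
It fails at once if a bottle, the yellow box or the beaker was moved by more than 20 mm or tipped over (distance of any of bottle, tipbox, flask, beaker from where it was at the start of the episode above 0.02 m or angle between any of bottle, tipbox, flask, beaker's own z axis and vertical above 0.5 rad).
It also fails if it takes over 72 s, if anything falls off the work surface, if the arm or the gripper's body presses on something with over 40 N, if the wrist force passes 120 N, or if a joint passes its speed limit or range.

## Working session

There is one attempt and no reset: what is moved stays moved. The work goes in short steps, Python scripts to look and compute and a tool call to move; the robot and the scene stay as the last step left them, time stands still between calls to the robot, and variables do not carry over. Pictures are saved under pics/ and viewed, and the job is handed in when it is done.

Besides the shell and the picture viewer there is one more tool, called after "Call:" in YAML: its name, and indented under it one key for each argument. jog_arm: Moves the arm, as the interface text tells. Its arguments: {"type":"object","properties":{"increments":{"type":"array"}},"required":["increments"]}

```bash
mkdir -p pics; ls; python3 - <<'E'
from cell import manip, imaging
import cv2
s=manip.sense(); print({k:(v if not hasattr(v,'tolist') else v.tolist()) for k,v in s.items()})
for n in ['side','top']:
    im=imaging.camera(n); cv2.imwrite(f'pics/{n}0.png',im[:,:,::-1]); print(n,imaging.get_calibration(n))
E
```

```text
pics
{'time': 0.0, 'q': [-1.270831207675387, 0.6293408102804603, 0.03840865008368322, 1.5184052493780533, -0.026992921496140042, 0.9963163622295751, -0.019998336002480247], 'joint_velocities': [-0.0009588096916805999, -0.00012928170865184356, -0.0018443025917580147, -0.0010508899379138236, -0.0007135099360461374, -0.0005911248177901337, -0.0003817680847602071], 'joint_efforts': [-0.00039529723835585173, -56.3402259349823, 1.2268056347966194, -19.344497323036194, 0.011145617463625968, 0.010716190736275166, -2.3381843448078143e-05], 'position': [0.23220594400165243, 0.6064097981118843, 0.23038003507615687], 'orientation': [0.8239032369749479, 0.5667296557955388, -0.0008008025902271754, 0.0005586226670713057], 'wrist_force': [0.5905724220144661, -0.048455216277492046, 0.5953204002559742], 'wrist_torque': [0.01018336836704267, -0.022895914311316087, 0.032510552540101635], 'opening': 0.08500828299695104}
side {'intrinsics': array([[588.78119252,   0.        , 319.19865177],
       [  0.        , 588.78119252, 248.44977319],
       [  0.        ,   0.        ,   1.        ]]), 'k1': -0.18686042994471302, 'R': array([[ 0.70377038, -0.71028518,  0.01422005],
       [-0.41381   , -0.42612028, -0.80447672],
       [ 0.57746735,  0.56028249, -0.59381394]]), 't': array([-0.31796583,  0.33355047,  0.81106128])}
top {'intrinsics': array([[577.63329956,   0.        , 317.16638911],
       [  0.        , 577.63329956, 240.03880049],
       [  0.        ,   0.        ,   1.        ]]), 'k1': 0.045637385631193975, 'R': array([[ 2.54565821e-02, -9.99675861e-01, -3.67961258e-04],
       [-9.88531766e-01, -2.51179888e-02, -1.48909482e-01],
       [ 1.48851972e-01,  4.15446783e-03, -9.88850763e-01]]), 't': array([0.07967649, 0.5732628 , 1.28375974])}
```

View pics/top0.png

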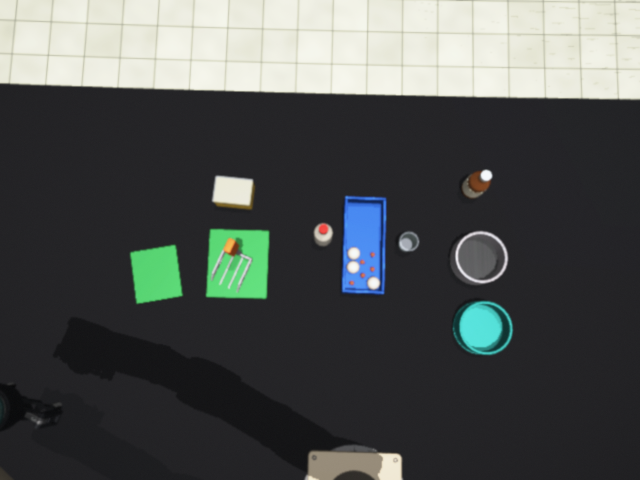

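View pics/side0.png

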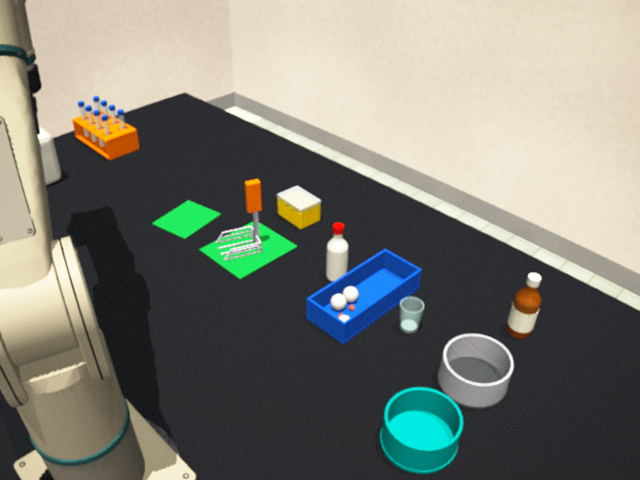

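```bash
cat > h.py <<'E'
import numpy as np, cv2
from scipy.spatial.transform import Rotation as Rot
from cell import manip, imaging
CAL={n:imaging.get_calibration(n) for n in('side','top')}
def proj(n,X):
    c=CAL[n]; p,_=cv2.projectPoints(np.atleast_2d(np.array(X,float)),cv2.Rodrigues(c['R'])[0],c['t'],c['intrinsics'],np.array([c['k1'],0,0,0.]))
    return p[:,0]
def ray(n,uv):
    c=CAL[n]; p=cv2.undistortPoints(np.array(uv,float).reshape(-1,1,2),c['intrinsics'],np.array([c['k1'],0,0,0.]))[:,0]
    d=np.c_[p,np.ones(len(p))]@c['R']; o=-c['R'].T@c['t']; return o,d
def atz(n,uv,z):
    o,d=ray(n,uv); return o+d*((z-o[2])/d[:,2])[:,None]
def tri(uvs,uvt):
    A=[];B=[]
    for n,uv in(('side',uvs),('top',uvt)):
        o,d=ray(n,[uv]); d=d[0]/np.linalg.norm(d[0]); P=np.eye(3)-np.outer(d,d); A.append(P);B.append(P@o)
    x=np.linalg.lstsq(np.vstack(A),np.hstack(B),rcond=None)[0]
    return x
def save(n,name,box=None,k=1):
    im=imaging.camera(n)[:,:,::-1].copy()
    cv2.imwrite(f'pics/{name}_full.png',im)
    if box: 
        u0,v0,u1,v1=box; im=cv2.resize(im[v0:v1,u0:u1],None,fx=k,fy=k,interpolation=cv2.INTER_CUBIC)
    cv2.imwrite(f'pics/{name}.png',im)
E
python3 - <<'E'
from h import *
im=cv2.imread('pics/top0.png')
hsv=cv2.cvtColor(im,cv2.COLOR_BGR2HSV)
def blobs(m,z,name,rect=True,minA=60):
    m=cv2.morphologyEx(m.astype(np.uint8)*255,cv2.MORPH_CLOSE,np.ones((5,5)))
    cs,_=cv2.findContours(m,cv2.RETR_EXTERNAL,cv2.CHAIN_APPROX_NONE)
    for c in cs:
        if cv2.contourArea(c)<minA: continue
        w=atz('top',c[:,0],z)[:,:2].astype(np.float32)
        px=c[:,0].mean(0).round()
        print(name,px,'rect',[np.round(a,3) for a in cv2.minAreaRect(w)],'circ',[np.round(a,3) for a in cv2.minEnclosingCircle(w)])
H,S,V=hsv[...,0],hsv[...,1],hsv[...,2]
blobs((H>50)&(H<75)&(S>100)&(V>80),0.004,'green')
blobs((H>105)&(H<130)&(S>100)&(V>60),0.05,'blue')
blobs((H>80)&(H<100)&(S>100)&(V>60),0.06,'turq')
m=(V>60)&(S<80); m[:, :440]=0; m[:225]=0; m[295:]=0
blobs(m,0.06,'jar')
m=((H<15)|(H>170))&(S>150)&(V>90); blobs(m,0.15,'orange',minA=15)
c=im[170:310,190:400]; cv2.imwrite('pics/c1.png',cv2.resize(c,None,fx=3.8,fy=3.8,interpolation=cv2.INTER_CUBIC))
c=im[190:300,335:395]; cv2.imwrite('pics/c2.png',cv2.resize(c,None,fx=5.4,fy=5.4,interpolation=cv2.INTER_CUBIC))
c=cv2.imread('pics/side0.png')[170:350,200:440]; cv2.imwrite('pics/c3.png',cv2.resize(c,None,fx=3.3,fy=3.3,interpolation=cv2.INTER_CUBIC))
E
```

```text
green [156. 274.] rect [array([0.488, 0.469]), array([0.125, 0.109]), np.float64(11.131)] circ [array([0.488, 0.469]), np.float64(0.08)]
green [238. 264.] rect [array([0.517, 0.28 ]), array([0.144, 0.164]), np.float64(89.977)] circ [array([0.517, 0.279]), np.float64(0.106)]
blue [364. 245.] rect [array([ 0.564, -0.012]), array([0.1  , 0.227]), np.float64(89.271)] circ [array([ 0.564, -0.012]), np.float64(0.122)]
turq [482. 328.] rect [array([ 0.383, -0.274]), array([0.115, 0.132]), np.float64(1.613)] circ [array([ 0.384, -0.275]), np.float64(0.066)]
jar [479. 258.] rect [array([ 0.537, -0.271]), array([0.12, 0.13]), np.float64(45.432)] circ [array([ 0.537, -0.271]), np.float64(0.066)]
orange [232. 249.] rect [array([0.531, 0.271]), array([0.018, 0.028]), np.float64(47.45)] circ [array([0.534, 0.275]), np.float64(0.014)]
orange [323. 229.] rect [array([0.579, 0.083]), array([0.017, 0.015]), np.float64(1.432)] circ [array([0.579, 0.081]), np.float64(0.009)]
orange [479. 182.] rect [array([ 0.689, -0.247]), array([0.04 , 0.033]), np.float64(44.18)] circ [array([ 0.691, -0.249]), np.float64(0.021)]
```

View pics/c1.png

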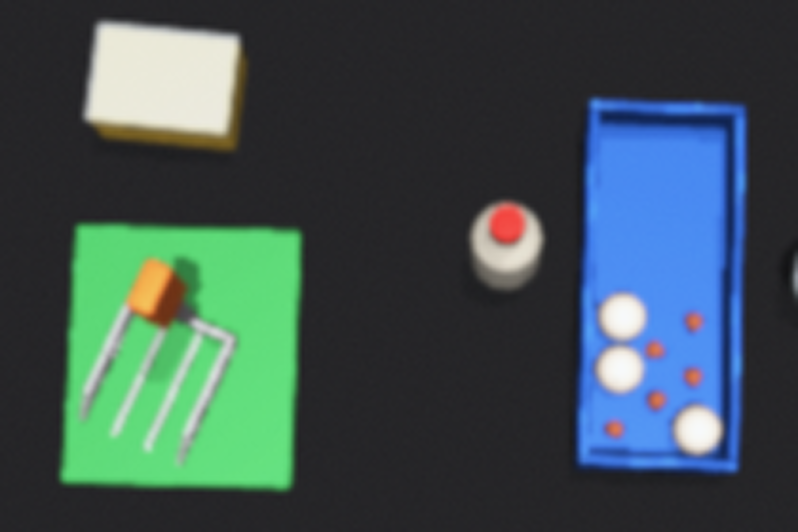

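View pics/c2.png

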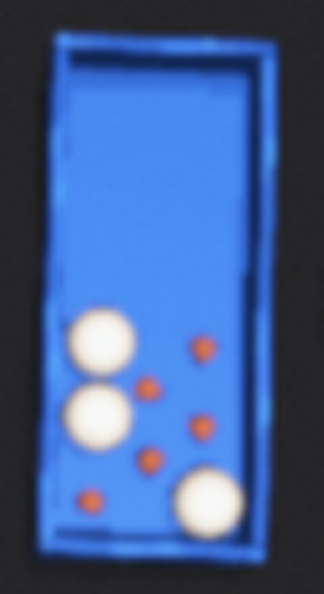

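View pics/c3.png

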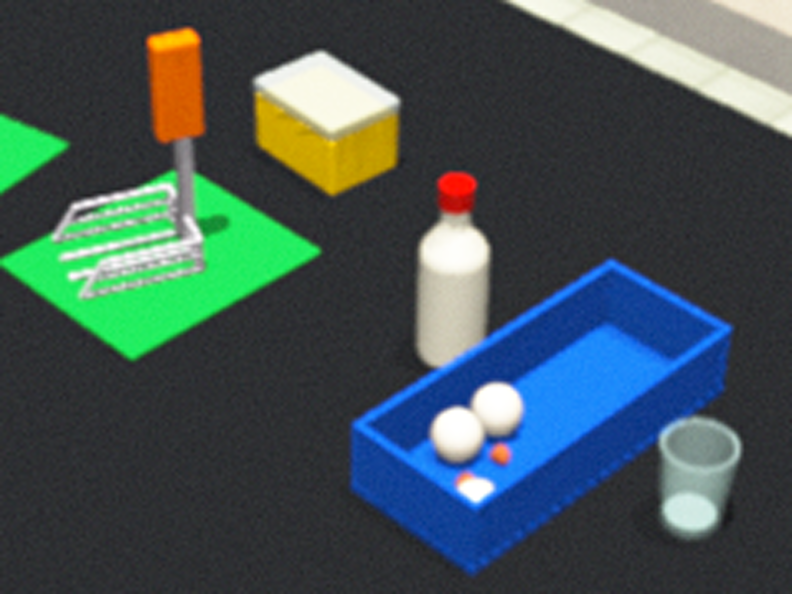

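```bash
cat >> h.py <<'E'
def scoop_pts():
    P=[]
    for y in(-33,-11,11,33): P.append([[-42,y,2],[42,y,2]])
    for y in(-33,33): P.append([[-42,y,4],[-26,y,24]]);P.append([[-26,y,24],[42,y,24]])
    P.append([[42,-33,24],[42,33,24]]);P.append([[42,0,24],[42,0,85]])
    b=[(25,-8),(55,-8),(55,8),(25,8)]
    for i in range(4):
        for z in(85,155): P.append([[*b[i],z],[*b[(i+1)%4],z]])
        P.append([[*b[i],85],[*b[i],155]])
    return np.array(P)/1000.
def tub_pts():
    P=[]
    for X,Y,z in((110,47,50),(105,42,5)):
        b=[(-X,-Y),(X,-Y),(X,Y),(-X,Y)]
        for i in range(4): P.append([[*b[i],z],[*b[(i+1)%4],z]])
    return np.array(P)/1000.
def draw(im,n,P,R,t,col):
    for a in P:
        q=proj(n,a@np.array(R).T+t); 
        cv2.line(im,tuple(int(v) for v in np.round(q[0]*8)),tuple(int(v) for v in np.round(q[1]*8)),col,1,cv2.LINE_AA,3)
def Rz(a): return Rot.from_euler('z',a).as_matrix()
E
python3 - <<'E'
from h import *
from scipy.optimize import least_squares
K=lambda l:np.array(l)/3.8+[190-.37,170-.37]
obj=np.array([[-42,33,3],[-42,11,2],[-42,-11,2],[-42,-33,3],[42,-35,26],[40,0,155]])/1000
px=np.vstack([K([(84,417),(114,435),(148,449),(182,464),(236,338)]),K([(157,287)])])
f=lambda p:(proj('top',obj@Rz(p[2]).T+[p[0],p[1],.004])-px).ravel()
r=least_squares(f,[.51,.28,-.4]); print('scoop',r.x,r.fun.reshape(-1,2).round(1))
# tub corners top from c1
T=np.array([[110,47,50],[110,-47,50],[-110,-47,50],[-110,47,50]])/1000
tp=K([(592,99),(745,105),(737,470),(579,466)])
g=lambda p:(proj('top',T@Rz(p[2]).T+[p[0],p[1],0])-tp).ravel()
q=least_squares(g,[.56,-.01,0]); print('tub',q.x,q.fun.reshape(-1,2).round(1))
tx=q.x
for nm,p,z in [('b1',(621,317),.02),('b2',(619,370),.02),('b3',(697,430),.02)]+[(f'c{i}',p,.01) for i,p in enumerate([(693,321),(655,350),(693,377),(656,400),(615,429)])]:
    w=atz('top',[K([p])[0]],z)[0]; print(nm,w.round(4),'tub', (Rz(tx[2]).T@(w-[tx[0],tx[1],0])*1000).round(1))
for n,im,box,k,o in(('top',cv2.imread('pics/top0.png'),(170,310,190,400),3.8,'o1'),('side',cv2.imread('pics/side0.png'),(170,350,200,440),3.3,'o2')):
    v0,v1,u0,u1=box
    draw(im,n,scoop_pts(),Rz(r.x[2]),[*r.x[:2],.004],(255,0,255)); draw(im,n,tub_pts(),Rz(tx[2]),[*tx[:2],0],(0,255,255))
    cv2.imwrite(f'pics/{o}.png',cv2.resize(im[v0:v1,u0:u1],None,fx=k,fy=k,interpolation=cv2.INTER_CUBIC))
# others
for nm,n,uv,z in [('jar rim t','top',(480,258),.06),('flask','top',(323.3,229),.125),('bottle cap','top',(486,175.5),.13),('beaker top','top',(408.5,241.5),.055),('tipbox','top',(233.5,190),.056)]:
    print(nm,atz(n,[uv],z)[0].round(3))
E
```

```text
scoop [ 0.50175734  0.29095333 -0.41510037] [[-0.1  0.4]
 [ 0.5 -0.3]
 [-0.   0. ]
 [-0.5  0.1]
 [ 0.9 -0. ]
 [-0.6 -0.1]]
tub [ 0.56347517 -0.01320123 -0.01373822] [[-0.3  0.5]
 [ 0.2  0.4]
 [ 0.2 -0.1]
 [-0.  -0.7]]
b1 [0.546 0.01  0.02 ] tub [-17.8  23.   20. ]
b2 [0.5134 0.0107 0.02  ] tub [-50.4  23.2  20. ]
b3 [ 0.478  -0.0372  0.02  ] tub [-85.2 -25.2  20. ]
c0 [ 0.5459 -0.035   0.01  ] tub [-17.2 -22.   10. ]
c1 [ 0.5273 -0.0118  0.01  ] tub [-36.1   0.9  10. ]
c2 [ 0.5113 -0.0354  0.01  ] tub [-51.9 -22.9  10. ]
c3 [ 0.4965 -0.0129  0.01  ] tub [-67.   -0.6  10. ]
c4 [0.4781 0.012  0.01  ] tub [-85.8  24.   10. ]
jar rim t [ 0.537 -0.273  0.06 ]
flask [0.583 0.081 0.125]
bottle cap [ 0.709 -0.269  0.13 ]
beaker top [ 0.571 -0.113  0.055]
tipbox [0.681 0.29  0.056]
```

View pics/o1.png

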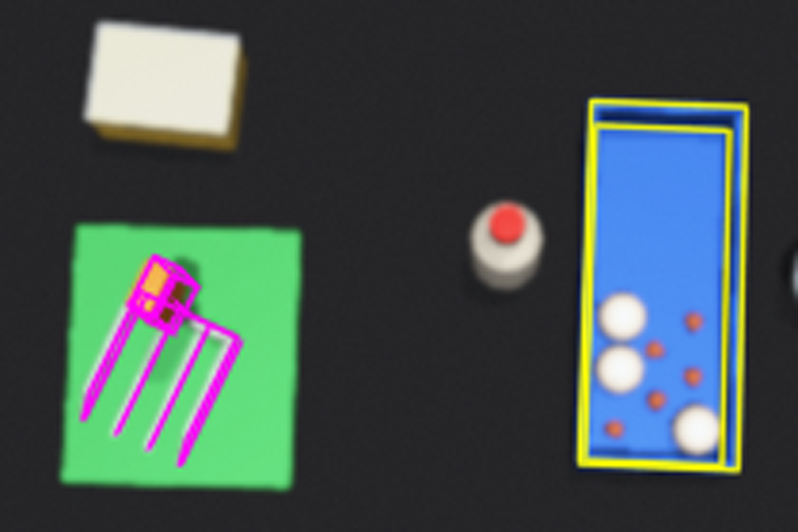

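View pics/o2.png

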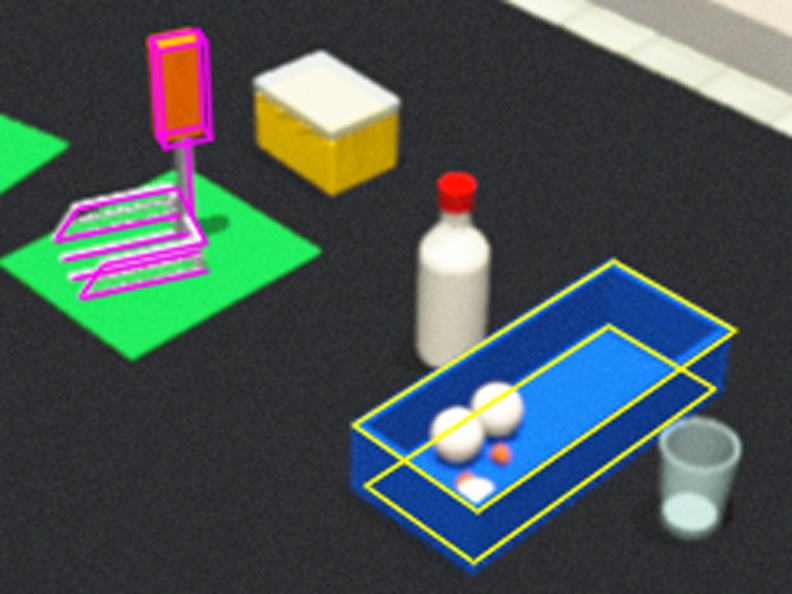

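```bash
cat >> h.py <<'E'
def state():
    s=manip.sense(); return np.array(s['position']),Rot.from_quat(s['orientation']).as_matrix(),s
def rows(targets,start=None):
    p0,R0,s=state()
    if start is not None: p0,R0=start
    for p,R in targets:
        d=R0.T@(np.array(p)-p0); w=Rot.from_matrix(R0.T@R).as_rotvec()
        print(dict(zip(('dx','dy','dz','wx','wy','wz'),[float(round(v,4)) for v in (*d,*w)])))
def interp(a,b,n,ends=True):
    (p,R),(q,S)=a,b; w=Rot.from_matrix(R.T@S).as_rotvec(); out=[]
    for i in range(1,n+1):
        f=i/n; out.append((np.array(p)+(np.array(q)-p)*f,R@Rot.from_rotvec(w*f).as_matrix()))
    return out
# tool pose for scoop pose: tool x = scoop +y, tool z = -scoop z, => tool y = z x x = -scz x scy = scoop +x
RT=np.array([[0,1,0],[1,0,0],[0,0,-1.]])   # columns: tool axes in scoop frame
GT=np.array([.040,0,.106])                   # TCP in scoop frame (nominal)
def tool_of(sp,SR,off=GT): return np.array(sp)+SR@off, SR@RT
E
python3 - <<'E'
from h import *
p,R,s=state(); tgt=tool_of([.5018,.291,.004],Rz(-.415)); print(tgt)
up=(tgt[0]+[0,0,.12],tgt[1])
rows(interp((p,R),up,10)); print(); rows([tgt])
E
```

```text
(array([0.53840465, 0.2748724 , 0.11      ]), array([[ 0.40318993,  0.91511632,  0.        ],
       [ 0.91511632, -0.40318993,  0.        ],
       [ 0.        ,  0.        , -1.        ]]))
{'dx': -0.02, 'dy': 0.0404, 'dz': 0.0001, 'wx': 0.0, 'wy': 0.0002, 'wz': 0.0049}
{'dx': -0.04, 'dy': 0.0809, 'dz': 0.0002, 'wx': 0.0, 'wy': 0.0003, 'wz': 0.0098}
{'dx': -0.06, 'dy': 0.1213, 'dz': 0.0003, 'wx': 0.0, 'wy': 0.0005, 'wz': 0.0148}
{'dx': -0.0801, 'dy': 0.1618, 'dz': 0.0003, 'wx': 0.0, 'wy': 0.0007, 'wz': 0.0197}
{'dx': -0.1001, 'dy': 0.2022, 'dz': 0.0004, 'wx': 0.0, 'wy': 0.0008, 'wz': 0.0246}
{'dx': -0.1201, 'dy': 0.2427, 'dz': 0.0005, 'wx': 0.0, 'wy': 0.001, 'wz': 0.0295}
{'dx': -0.1401, 'dy': 0.2831, 'dz': 0.0006, 'wx': 0.0, 'wy': 0.0012, 'wz': 0.0344}
{'dx': -0.1601, 'dy': 0.3236, 'dz': 0.0007, 'wx': 0.0, 'wy': 0.0013, 'wz': 0.0394}
{'dx': -0.1801, 'dy': 0.364, 'dz': 0.0008, 'wx': 0.0001, 'wy': 0.0015, 'wz': 0.0443}
{'dx': -0.2002, 'dy': 0.4045, 'dz': 0.0009, 'wx': 0.0001, 'wy': 0.0017, 'wz': 0.0492}

{'dx': -0.2, 'dy': 0.4045, 'dz': 0.1209, 'wx': 0.0001, 'wy': 0.0017, 'wz': 0.0492}
```

The two green mats are at pixels (238,264) and (157,274). The first measures 160 x 140 mm and the scoop stands on it, so it is the one meant. Of the two jars, steel (480,258) and turquoise (482,328), the steel one is meant. The overlay crop shows the scoop fit matching in both views.

Call:
jog_arm:
  increments:
    - {"fingers":0.085,"dx":-0.02,"dy":0.04,"dz":0,"wz":0.005}
    - {"fingers":0.085,"dx":-0.045,"dy":0.09,"dz":0,"wz":0.015}
    - {"fingers":0.085,"dx":-0.07,"dy":0.14,"dz":0,"wz":0.02}
    - {"fingers":0.085,"dx":-0.095,"dy":0.19,"dz":0,"wz":0.03}
    - {"fingers":0.085,"dx":-0.12,"dy":0.24,"dz":0,"wz":0.035}
    - {"fingers":0.085,"dx":-0.145,"dy":0.29,"dz":0,"wz":0.04}
    - {"fingers":0.085,"dx":-0.17,"dy":0.34,"dz":0,"wz":0.045}
    - {"fingers":0.085,"dx":-0.19,"dy":0.384,"dz":0,"wz":0.049}
    - {"fingers":0.085,"dx":-0.2,"dy":0.4045,"dz":0.001,"wy":0.0017,"wz":0.049}
    - {"fingers":0.085,"dx":-0.2,"dy":0.4045,"dz":0.001,"wy":0.0017,"wz":0.049}

```text
invalid input at $.increments[0]: expected keys fingers, dx, dy, dz, wx, wy, wz
```

```bash
python3 - <<'E'
from h import *
p,R,s=state(); print(s['time'],p); tgt=tool_of([.5018,.291,.004],Rz(-.415)); rows([tgt])
save('top','t1',(170,190,290,310),6);save('side','s1',(180,120,330,270),5)
E
```

```text
0.1 [0.23227696 0.60648105 0.23050717]
{'dx': -0.2, 'dy': 0.4045, 'dz': 0.1209, 'wx': 0.0001, 'wy': 0.0017, 'wz': 0.0492}
```

View pics/s1.png

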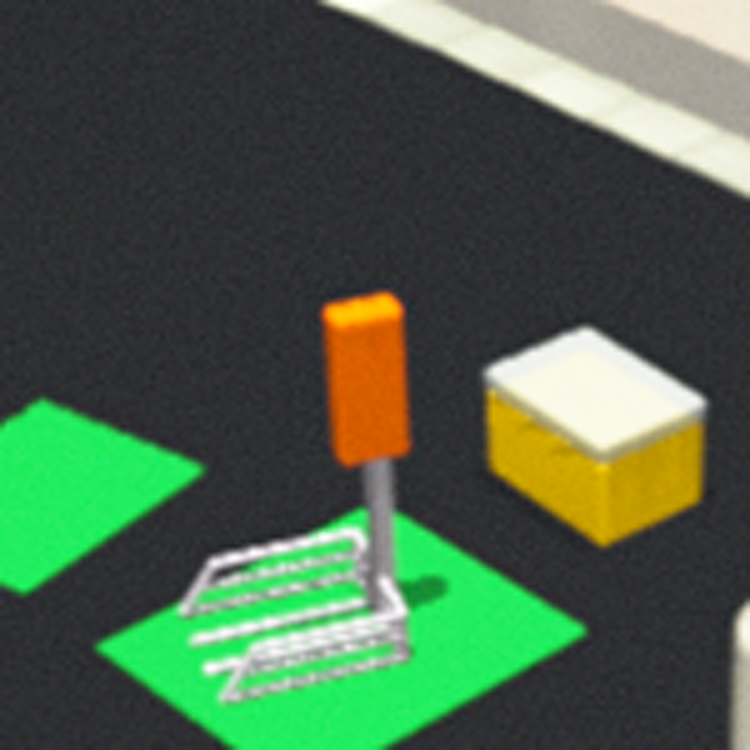

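View pics/t1.png

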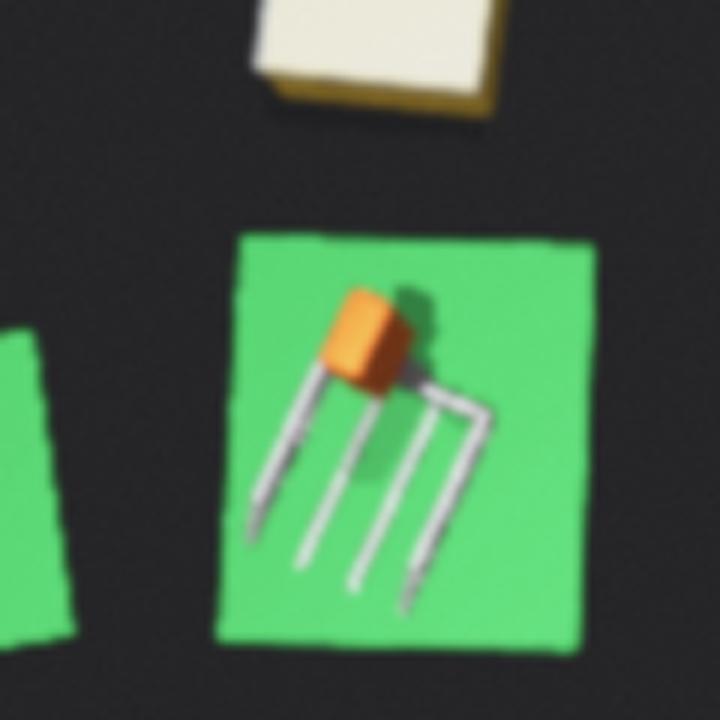

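The move was refused because every key must be given. The scoop and mat are as before, with the orange grip at about px (232,249) from above.

Call:
jog_arm:
  increments:
    - {"fingers":0.085,"dx":-0.02,"dy":0.04,"dz":0,"wx":0,"wy":0,"wz":0.005}
    - {"fingers":0.085,"dx":-0.045,"dy":0.09,"dz":0,"wx":0,"wy":0,"wz":0.015}
    - {"fingers":0.085,"dx":-0.07,"dy":0.14,"dz":0,"wx":0,"wy":0,"wz":0.02}
    - {"fingers":0.085,"dx":-0.095,"dy":0.19,"dz":0,"wx":0,"wy":0,"wz":0.03}
    - {"fingers":0.085,"dx":-0.12,"dy":0.24,"dz":0,"wx":0,"wy":0,"wz":0.035}
    - {"fingers":0.085,"dx":-0.145,"dy":0.29,"dz":0,"wx":0,"wy":0,"wz":0.04}
    - {"fingers":0.085,"dx":-0.17,"dy":0.34,"dz":0,"wx":0,"wy":0,"wz":0.045}
    - {"fingers":0.085,"dx":-0.19,"dy":0.384,"dz":0,"wx":0,"wy":0,"wz":0.049}
    - {"fingers":0.085,"dx":-0.2,"dy":0.4045,"dz":0.001,"wx":0,"wy":0.0017,"wz":0.049}
    - {"fingers":0.085,"dx":-0.2,"dy":0.4045,"dz":0.001,"wx":0,"wy":0.0017,"wz":0.049}

```text
time: 1.45
position: [0.5398, 0.2733, 0.23]
orientation: [0.839, 0.545, 0.0, 0.0]
wrist_force: [-1.1, -0.4, -0.6]
opening: 0.0847
```

```bash
python3 - <<'E'
from h import *
p,R,s=state(); print(s['time'],p); tgt=tool_of([.5018,.291,.004],Rz(-.415)); rows([tgt])
save('top','t2',(170,190,290,310),5);save('side','s2',(180,120,330,270),4)
a=cv2.imread('pics/t2.png');b=cv2.imread('pics/s2.png'); cv2.imwrite('pics/m2.png',cv2.resize(np.hstack([a,b]),(800,400)))
E
```

```text
1.45 [0.5398489  0.27325143 0.22998045]
{'dx': 0.0008, 'dy': -0.002, 'dz': 0.12, 'wx': 0.0005, 'wy': -0.0007, 'wz': -0.0042}
```

View pics/m2.png

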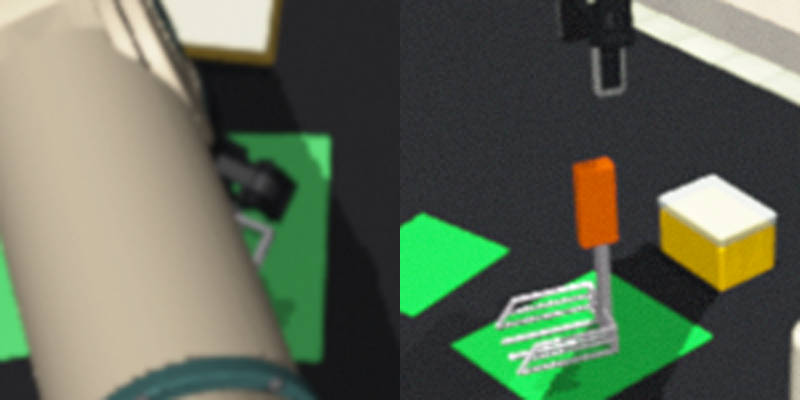

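The side view shows the open fingers over the orange grip, which is clear below them. I check for settling while descending.

Call:
jog_arm:
  increments:
    - {"fingers":0.085,"dx":0,"dy":0,"dz":0.03,"wx":0,"wy":0,"wz":0}
    - {"fingers":0.085,"dx":0,"dy":0,"dz":0.07,"wx":0,"wy":0,"wz":0}
    - {"fingers":0.085,"dx":0,"dy":0,"dz":0.1,"wx":0,"wy":0,"wz":0}
    - {"fingers":0.085,"dx":0,"dy":0,"dz":0.115,"wx":0,"wy":0,"wz":0}
    - {"fingers":0.085,"dx":0,"dy":0,"dz":0.12,"wx":0,"wy":0,"wz":0}
    - {"fingers":0.085,"dx":0,"dy":0,"dz":0.12,"wx":0,"wy":0,"wz":0}

```text
time: 2.3
position: [0.539, 0.2765, 0.1109]
orientation: [0.837, 0.547, 0.001, -0.001]
wrist_force: [0.2, 0.8, -0.1]
opening: 0.0849
```

```bash
python3 - <<'E'
from h import *
p,R,s=state(); print(s['time'],p); tgt=tool_of([.5018,.291,.004],Rz(-.415)); rows([tgt])
save('side','s3',(200,130,320,270),4)
E
```

```text
2.3 [0.53895652 0.27648203 0.11094173]
{'dx': -0.0017, 'dy': 0.0001, 'dz': 0.0009, 'wx': 0.0004, 'wy': -0.0027, 'wz': 0.0008}
```

View pics/s3.png

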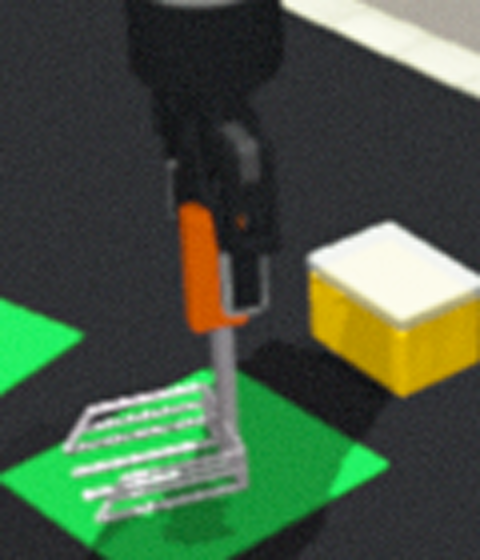

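The block sits between the fingers, with the near finger at about px (259,205). Closing now.

Call:
jog_arm:
  increments:
    - {"fingers":0.04,"dx":0,"dy":0,"dz":0,"wx":0,"wy":0,"wz":0}
    - {"fingers":0.0,"dx":0,"dy":0,"dz":0,"wx":0,"wy":0,"wz":0}
    - {"fingers":0.0,"dx":0,"dy":0,"dz":0,"wx":0,"wy":0,"wz":0}
    - {"fingers":0.0,"dx":0,"dy":0,"dz":0,"wx":0,"wy":0,"wz":0}
    - {"fingers":0.0,"dx":0,"dy":0,"dz":0,"wx":0,"wy":0,"wz":0}
    - {"fingers":0.0,"dx":0,"dy":0,"dz":0,"wx":0,"wy":0,"wz":0}

```text
time: 3.1
position: [0.5388, 0.2758, 0.1103]
orientation: [0.838, 0.546, 0.001, -0.0]
wrist_force: [-0.2, 0.3, -0.3]
opening: 0.0152
```

```bash
python3 - <<'E'
from h import *
p,R,s=state(); print(s['time'],p,s['opening'],s['wrist_force'])
# plan: lift, then over tub
c=np.array([.5635,-.0132]); yaw=-.0137
tub=lambda x,y,z: np.r_[c+(Rz(yaw)@[x,y,0])[:2],z]
A=tool_of([.5018,.291,.17],Rz(-.415)); B=tool_of(tub(.053,0,.17),Rz(yaw))
print(A[0],B[0]); rows([A]); rows(interp(A,B,9),)
E
```

```text
3.1 [0.53883342 0.27580574 0.11031325] 0.015221250601312996 [-0.22277826  0.27560954 -0.32785064]
[0.53840465 0.2748724  0.276     ] [ 0.65649127 -0.01447406  0.276     ]
{'dx': -0.0007, 'dy': -0.0, 'dz': -0.1657, 'wx': 0.0, 'wy': -0.0018, 'wz': 0.0002}
{'dx': -0.0249, 'dy': 0.025, 'dz': -0.1657, 'wx': 0.0001, 'wy': -0.0018, 'wz': -0.0444}
{'dx': -0.049, 'dy': 0.0499, 'dz': -0.1658, 'wx': 0.0001, 'wy': -0.0018, 'wz': -0.089}
{'dx': -0.0731, 'dy': 0.0749, 'dz': -0.1658, 'wx': 0.0001, 'wy': -0.0018, 'wz': -0.1336}
{'dx': -0.0973, 'dy': 0.0999, 'dz': -0.1659, 'wx': 0.0002, 'wy': -0.0018, 'wz': -0.1782}
{'dx': -0.1214, 'dy': 0.1248, 'dz': -0.1659, 'wx': 0.0002, 'wy': -0.0018, 'wz': -0.2228}
{'dx': -0.1455, 'dy': 0.1498, 'dz': -0.166, 'wx': 0.0003, 'wy': -0.0018, 'wz': -0.2674}
{'dx': -0.1697, 'dy': 0.1747, 'dz': -0.166, 'wx': 0.0003, 'wy': -0.0018, 'wz': -0.312}
{'dx': -0.1938, 'dy': 0.1997, 'dz': -0.166, 'wx': 0.0004, 'wy': -0.0018, 'wz': -0.3566}
{'dx': -0.2179, 'dy': 0.2247, 'dz': -0.1661, 'wx': 0.0004, 'wy': -0.0018, 'wz': -0.4011}
```

Call:
jog_arm:
  increments:
    - {"fingers":0.0,"dx":0,"dy":0,"dz":-0.03,"wx":0,"wy":0,"wz":0}
    - {"fingers":0.0,"dx":0,"dy":0,"dz":-0.08,"wx":0,"wy":0,"wz":0}
    - {"fingers":0.0,"dx":0,"dy":0,"dz":-0.13,"wx":0,"wy":0,"wz":0}
    - {"fingers":0.0,"dx":-0.02,"dy":0.02,"dz":-0.166,"wx":0,"wy":0,"wz":-0.04}
    - {"fingers":0.0,"dx":-0.05,"dy":0.05,"dz":-0.166,"wx":0,"wy":0,"wz":-0.09}
    - {"fingers":0.0,"dx":-0.08,"dy":0.083,"dz":-0.166,"wx":0,"wy":0,"wz":-0.15}
    - {"fingers":0.0,"dx":-0.115,"dy":0.118,"dz":-0.166,"wx":0,"wy":0,"wz":-0.21}
    - {"fingers":0.0,"dx":-0.15,"dy":0.154,"dz":-0.166,"wx":0,"wy":0,"wz":-0.275}
    - {"fingers":0.0,"dx":-0.185,"dy":0.19,"dz":-0.166,"wx":0,"wy":0,"wz":-0.34}
    - {"fingers":0.0,"dx":-0.208,"dy":0.214,"dz":-0.166,"wx":0,"wy":0,"wz":-0.385}
    - {"fingers":0.0,"dx":-0.218,"dy":0.2247,"dz":-0.166,"wx":0,"wy":0,"wz":-0.401}
    - {"fingers":0.0,"dx":-0.218,"dy":0.2247,"dz":-0.166,"wx":0,"wy":0,"wz":-0.401}

```text
time: 4.6
position: [0.6561, -0.0148, 0.2753]
orientation: [0.713, 0.702, 0.0, -0.001]
wrist_force: [-0.5, 0.1, -3.2]
opening: 0.0154
```

```bash
cat >> h.py <<'E'
C=np.array([.5635,-.0132]); YAW=-.0137
def tub(x,y,z): return np.r_[C+(Rz(YAW)@[x,y,0])[:2],z]
def Ry(a): return Rot.from_euler('y',a).as_matrix()
def overlay(name,bt=(300,150,460,310),bs=(250,150,450,350),off=GT,side_only=False,scoop=True):
    p,R,s=state(); SR=R@RT.T; sp=p-SR@off; out=[]
    for n,b in(('top',bt),('side',bs)):
        if side_only and n=='top': continue
        im=imaging.camera(n)[:,:,::-1].copy(); cv2.imwrite(f'pics/{name}_{n}.png',im); raw=im.copy()
        if scoop: draw(im,n,scoop_pts(),SR,sp,(255,0,255)); 
        draw(im,n,tub_pts(),Rz(YAW),[*C,0],(0,255,255))
        for q in (raw,im): out.append(cv2.resize(q[b[1]:b[3],b[0]:b[2]],(400,400) if not side_only else (400,400),interpolation=cv2.INTER_CUBIC))
    if side_only: cv2.imwrite(f'pics/{name}.png',np.hstack(out))
    else: cv2.imwrite(f'pics/{name}.png',cv2.resize(np.vstack([np.hstack(out[:2]),np.hstack(out[2:])]),(600,600)))
    print('t',s['time'],'scoop',sp.round(4),'tub',(Rz(YAW).T@(sp-[*C,0])).round(4),'eul zyx',Rot.from_matrix(SR).as_euler('ZYX').round(3),'F',np.round(s['wrist_force'],1))
E
python3 - <<'E'
from h import *
overlay('p4')
E
```

```text
t 4.6 scoop [ 0.616  -0.0139  0.1694] tub [ 0.0526 -0.      0.1694] eul zyx [-0.015  0.001  0.002] F [-0.5  0.1 -3.2]
```

View pics/p4.png

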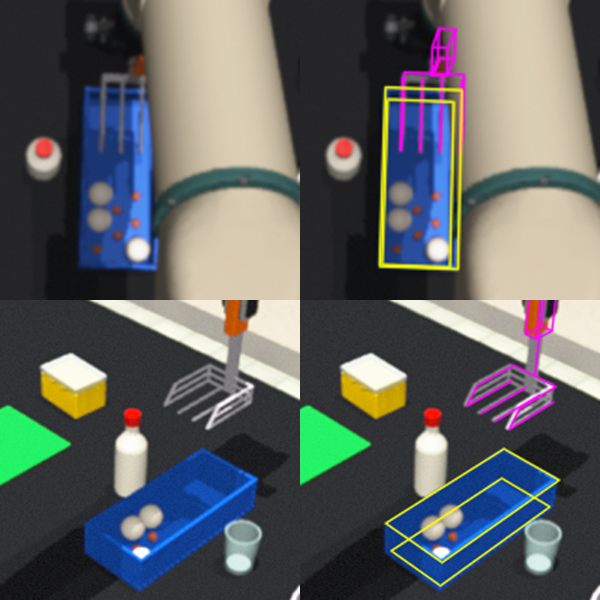

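```bash
python3 - <<'E'
from h import *
p,R,s=state(); SR=R@RT.T; sp=p-SR@GT; o=[]
for n,b in(('top',(340,155,400,215)),('side',(350,140,430,220))):
    im=cv2.imread(f'pics/p4_{n}.png'); k=400/(b[2]-b[0])
    raw=cv2.resize(im[b[1]:b[3],b[0]:b[2]],(400,400),interpolation=cv2.INTER_CUBIC); ov=raw.copy()
    for a in scoop_pts():
        q=(proj(n,a@SR.T+sp)-b[:2]+.5)*k; cv2.line(ov,tuple(q[0].astype(int).tolist()),tuple(q[1].astype(int).tolist()),(255,0,255),1,cv2.LINE_AA)
    o.append(np.hstack([raw,ov]))
cv2.imwrite('pics/p4z.png',cv2.resize(np.vstack(o),(600,600)))
E
```

```text
(no output)
```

View pics/p4z.png

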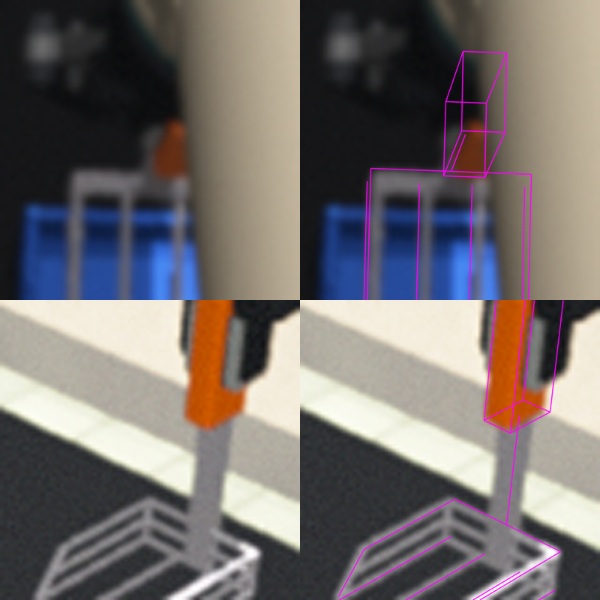

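```bash
python3 - <<'E'
from h import *
rows([tool_of(tub(.053,.001,z),Rz(YAW)) for z in(.08,.008)])
E
```

```text
{'dx': -0.0017, 'dy': 0.0008, 'dz': 0.0896, 'wx': -0.0006, 'wy': -0.0035, 'wz': 0.0018}
{'dx': -0.002, 'dy': 0.0008, 'dz': 0.1616, 'wx': -0.0006, 'wy': -0.0035, 'wz': 0.0018}
```

Call:
jog_arm:
  increments:
    - {"fingers":0.0,"dx":0,"dy":0,"dz":0.03,"wx":0,"wy":0,"wz":0}
    - {"fingers":0.0,"dx":0,"dy":0,"dz":0.07,"wx":0,"wy":0,"wz":0}
    - {"fingers":0.0,"dx":0,"dy":0,"dz":0.1,"wx":0,"wy":0,"wz":0}
    - {"fingers":0.0,"dx":0,"dy":0,"dz":0.12,"wx":0,"wy":0,"wz":0}
    - {"fingers":0.0,"dx":0,"dy":0,"dz":0.135,"wx":0,"wy":0,"wz":0}
    - {"fingers":0.0,"dx":0,"dy":0,"dz":0.15,"wx":0,"wy":0,"wz":0}
    - {"fingers":0.0,"dx":0,"dy":0,"dz":0.158,"wx":0,"wy":0,"wz":0}
    - {"fingers":0.0,"dx":0,"dy":0,"dz":0.162,"wx":0,"wy":0,"wz":0}
    - {"fingers":0.0,"dx":0,"dy":0,"dz":0.162,"wx":0,"wy":0,"wz":0}

```text
time: 5.82
position: [0.6567, -0.0144, 0.1141]
orientation: [0.712, 0.702, 0.001, -0.0]
wrist_force: [0.1, 0.5, -2.8]
opening: 0.0152
```

```bash
python3 - <<'E'
from h import *
overlay('p5',bt=(325,180,405,300),bs=(290,230,430,350))
E
```

```text
t 5.825 scoop [ 0.6168 -0.0137  0.008 ] tub [0.0533 0.0003 0.008 ] eul zyx [-0.014 -0.001  0.002] F [ 0.1  0.5 -2.8]
```

View pics/p5.png

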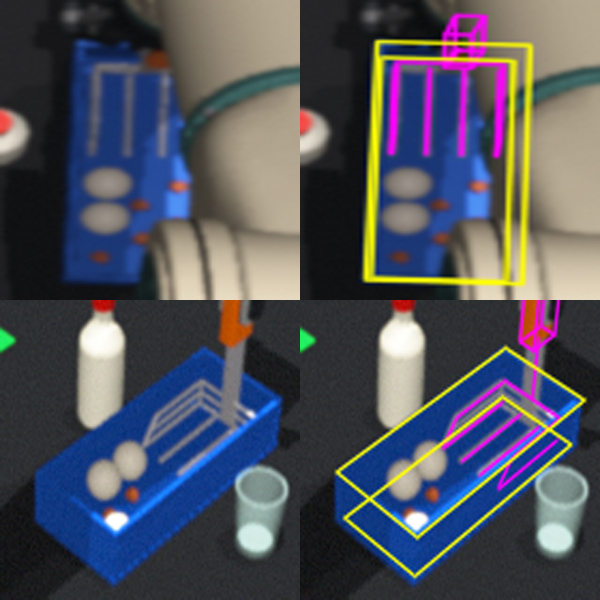

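Inside the tub, the scoop basket sits in the far half and the balls are untouched. Its wires run straight towards the balls, with gaps at both walls. I lower until light contact.

Call:
jog_arm:
  increments:
    - {"fingers":0.0,"dx":0,"dy":0,"dz":0.0015,"wx":0,"wy":0,"wz":0}
    - {"fingers":0.0,"dx":0,"dy":0,"dz":0.0025,"wx":0,"wy":0,"wz":0}
    - {"fingers":0.0,"dx":0,"dy":0,"dz":0.003,"wx":0,"wy":0,"wz":0}
    - {"fingers":0.0,"dx":0,"dy":0,"dz":0.003,"wx":0,"wy":0,"wz":0}

```text
time: 6.42
position: [0.6568, -0.0143, 0.1113]
orientation: [0.712, 0.702, 0.001, -0.0]
wrist_force: [0.5, 0.2, 1.0]
opening: 0.0153
```

Call:
jog_arm:
  increments:
    - {"fingers":0.0,"dx":0,"dy":-0.005,"dz":0,"wx":0,"wy":0,"wz":0}
    - {"fingers":0.0,"dx":0,"dy":-0.013,"dz":0,"wx":0,"wy":0,"wz":0}
    - {"fingers":0.0,"dx":0,"dy":-0.022,"dz":0,"wx":0,"wy":0,"wz":0}
    - {"fingers":0.0,"dx":0,"dy":-0.031,"dz":0,"wx":0,"wy":0,"wz":0}
    - {"fingers":0.0,"dx":0,"dy":-0.04,"dz":0,"wx":0,"wy":0,"wz":0}
    - {"fingers":0.0,"dx":0,"dy":-0.049,"dz":0,"wx":0,"wy":0,"wz":0}
    - {"fingers":0.0,"dx":0,"dy":-0.058,"dz":0,"wx":0,"wy":0,"wz":0}
    - {"fingers":0.0,"dx":0,"dy":-0.066,"dz":0,"wx":0,"wy":0,"wz":0}
    - {"fingers":0.0,"dx":0,"dy":-0.072,"dz":0,"wx":0,"wy":0,"wz":0}
    - {"fingers":0.0,"dx":0,"dy":-0.075,"dz":0,"wx":0,"wy":0,"wz":0}

```text
time: 7.68
position: [0.582, -0.0132, 0.1114]
orientation: [0.712, 0.702, 0.002, 0.0]
wrist_force: [5.6, 1.1, 5.1]
opening: 0.0154
```

```bash
python3 - <<'E'
from h import *
overlay('p6',bt=(325,180,405,300),bs=(290,230,430,350))
E
```

```text
t 7.675 scoop [ 0.5423 -0.0125  0.0053] tub [-0.0212  0.0004  0.0053] eul zyx [-0.014 -0.003  0.002] F [5.6 1.1 5.1]
```

View pics/p6.png

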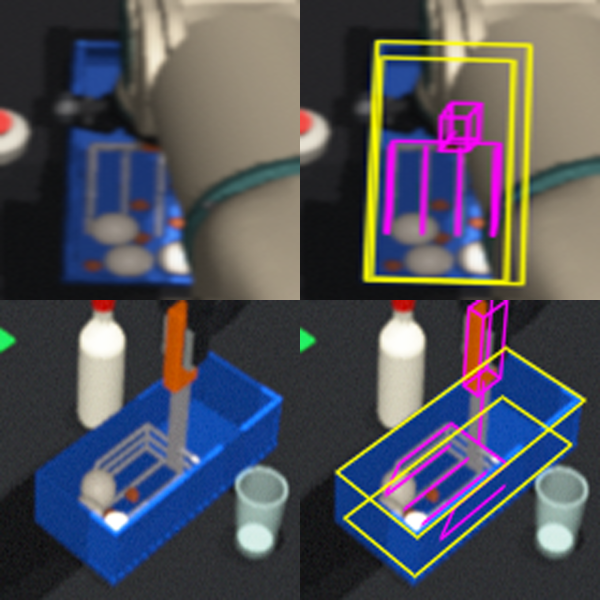

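Call:
jog_arm:
  increments:
    - {"fingers":0.0,"dx":0,"dy":-0.005,"dz":0,"wx":0,"wy":0,"wz":0}
    - {"fingers":0.0,"dx":0,"dy":-0.01,"dz":0,"wx":0,"wy":0,"wz":0}
    - {"fingers":0.0,"dx":0,"dy":-0.015,"dz":0,"wx":0,"wy":0,"wz":0}
    - {"fingers":0.0,"dx":0,"dy":-0.02,"dz":0,"wx":0,"wy":0,"wz":0}

```text
time: 8.28
position: [0.5634, -0.0127, 0.1117]
orientation: [0.712, 0.702, 0.003, 0.001]
wrist_force: [8.9, 0.9, 6.8]
opening: 0.0154
```

```bash
python3 - <<'E'
from h import *
overlay('p7',bt=(325,180,405,300),bs=(290,230,430,350))
E
```

```text
t 8.275 scoop [ 0.524  -0.012   0.0055] tub [-0.0395  0.0007  0.0055] eul zyx [-0.013 -0.005  0.002] F [8.9 0.9 6.8]
```

View pics/p7.png

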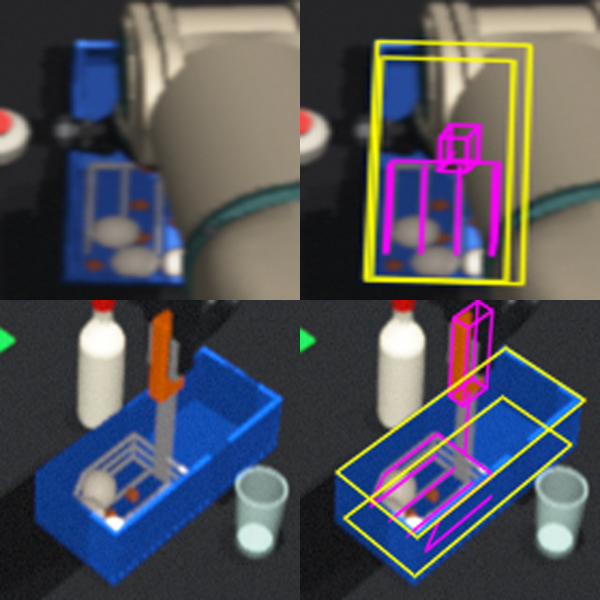

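Call:
jog_arm:
  increments:
    - {"fingers":0.0,"dx":0,"dy":-0.005,"dz":0,"wx":0,"wy":0,"wz":0}
    - {"fingers":0.0,"dx":0,"dy":-0.01,"dz":0,"wx":0,"wy":0,"wz":0}
    - {"fingers":0.0,"dx":0,"dy":-0.013,"dz":0,"wx":0,"wy":0,"wz":0}
    - {"fingers":0.0,"dx":0,"dy":-0.016,"dz":0,"wx":0,"wy":0,"wz":0}

```text
time: 8.88
position: [0.5563, -0.0124, 0.1152]
orientation: [0.712, 0.703, 0.009, 0.008]
wrist_force: [15.9, 0.3, 17.2]
opening: 0.0154
```

```bash
python3 - <<'E'
from h import *
overlay('p8',bt=(325,180,405,300),bs=(290,230,430,350))
E
```

```text
t 8.875 scoop [ 0.5188 -0.0117  0.0082] tub [-0.0447  0.0009  0.0082] eul zyx [-0.013 -0.024  0.002] F [15.9  0.3 17.2]
```

View pics/p8.png

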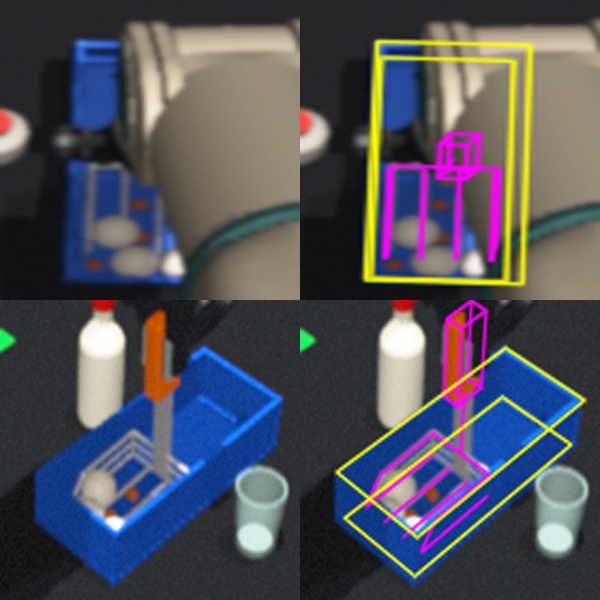

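```bash
cat >> h.py <<'E'
def backtilt(x,th,zb,y=0.0,yaw=None):
    """scoop pose tilted th (mouth up) with back-bottom edge at tub x+.042, height zb"""
    SR=Rz(YAW if yaw is None else yaw)@Ry(th); B=tub(x+.042,y,zb); return tool_of(B-SR@[.042,0,0],SR)
E
python3 - <<'E'
from h import *
# commanded start: pose before last call cmd shift
p,R,s=state(); print(p)
# commanded TCP: initial 0.6561,-.0148,.2753 - dz .162+.003, minus x .111
st=tool_of(tub(.053-.111,.0,.0053),Rz(YAW)); st=(np.array([st[0][0],-.0132,.1103]),st[1]); print(st[0])
T=[backtilt(-.042,0.0,.006,.0005)]+[backtilt(-.040,t,z,.0005) for t,z in((.1,.006),(.2,.006),(.3,.008),(.36,.010),(.36,.010),(.36,.015),(.36,.025),(.36,.04))]
rows(T,st)
E
```

```text
[ 0.55604711 -0.0123514   0.11524115]
[ 0.54550169 -0.0132      0.1103    ]
{'dx': 0.0007, 'dy': 0.016, 'dz': -0.0017, 'wx': 0.0, 'wy': 0.0, 'wz': 0.0}
{'dx': 0.0007, 'dy': 0.0286, 'dz': -0.0014, 'wx': 0.1, 'wy': 0.0, 'wz': 0.0}
{'dx': 0.0007, 'dy': 0.0391, 'dz': 0.0, 'wx': 0.2, 'wy': -0.0, 'wz': -0.0}
{'dx': 0.0007, 'dy': 0.0494, 'dz': 0.0004, 'wx': 0.3, 'wy': -0.0, 'wz': -0.0}
{'dx': 0.0007, 'dy': 0.0555, 'dz': 0.0004, 'wx': 0.36, 'wy': 0.0, 'wz': 0.0}
{'dx': 0.0007, 'dy': 0.0555, 'dz': 0.0004, 'wx': 0.36, 'wy': 0.0, 'wz': 0.0}
{'dx': 0.0007, 'dy': 0.0555, 'dz': -0.0046, 'wx': 0.36, 'wy': 0.0, 'wz': 0.0}
{'dx': 0.0007, 'dy': 0.0555, 'dz': -0.0146, 'wx': 0.36, 'wy': 0.0, 'wz': 0.0}
{'dx': 0.0007, 'dy': 0.0555, 'dz': -0.0296, 'wx': 0.36, 'wy': 0.0, 'wz': 0.0}
```

Call:
jog_arm:
  increments:
    - {"fingers":0.0,"dx":0,"dy":0.016,"dz":-0.002,"wx":0,"wy":0,"wz":0}
    - {"fingers":0.0,"dx":0,"dy":0.0286,"dz":-0.0015,"wx":0.1,"wy":0,"wz":0}
    - {"fingers":0.0,"dx":0,"dy":0.039,"dz":0,"wx":0.2,"wy":0,"wz":0}
    - {"fingers":0.0,"dx":0,"dy":0.0495,"dz":0,"wx":0.3,"wy":0,"wz":0}
    - {"fingers":0.0,"dx":0,"dy":0.0555,"dz":0,"wx":0.36,"wy":0,"wz":0}
    - {"fingers":0.0,"dx":0,"dy":0.0555,"dz":-0.005,"wx":0.36,"wy":0,"wz":0}
    - {"fingers":0.0,"dx":0,"dy":0.0555,"dz":-0.015,"wx":0.36,"wy":0,"wz":0}

```text
time: 9.85
position: [0.5985, -0.0137, 0.1253]
orientation: [0.7, 0.691, -0.127, -0.129]
wrist_force: [0.6, 0.5, -1.6]
opening: 0.0154
```

```bash
python3 - <<'E'
from h import *
overlay('p9',bt=(325,180,405,300),bs=(290,230,430,350))
E
```

```text
t 9.85 scoop [ 0.5234 -0.0126  0.0405] tub [-0.0401  0.0001  0.0405] eul zyx [-0.014  0.364  0.001] F [ 0.6  0.5 -1.6]
```

View pics/p9.png

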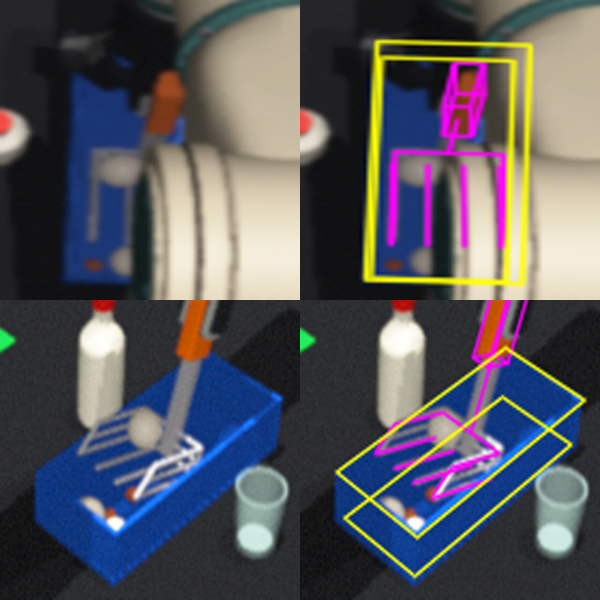

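```bash
python3 - <<'E'
from h import *
im=cv2.imread('pics/p9_top.png')[255:300,335:375]; im2=cv2.imread('pics/p9_side.png')[290:350,300:360]
cv2.imwrite('pics/p9z.png',np.hstack([cv2.resize(im,(533,600),interpolation=3)[:, :267*2-100],cv2.resize(im2,(360,600),interpolation=3)])[:, :800])
for n,z,g in(('top',.05,0),('side',.05,0)):pass
def t(n,uv,z): 
    w=atz(n,[uv],z)[0]; return (Rz(YAW).T@(w-[*C,0])*1000).round(1)
print(t('top',(358.3,284.8),.02))
E
```

```text
[-91.2   8.7  20. ]
```

View pics/p9z.png

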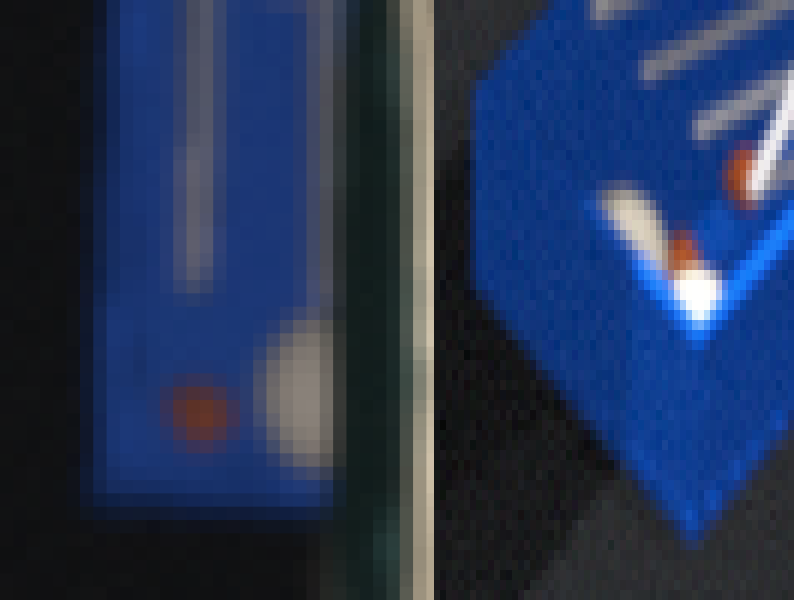

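```bash
cat >> h.py <<'E'
J=np.array([.537,-.272])
def tiptilt(x,y,z,th,yaw=0.):
    """tips' lower edge midpoint at world x,y,z, pitch th (mouth up +)"""
    SR=Rz(yaw)@Ry(th); return tool_of(np.array([x,y,z])-SR@[-.042,0,0],SR)
E
python3 - <<'E'
from h import *
im=cv2.imread('pics/side0.png')
for zz,r in((.06,.058),(.06,.053),(0,.058)):
    a=np.linspace(0,2*np.pi,60); q=proj('side',np.c_[J[0]+r*np.cos(a),J[1]+r*np.sin(a),0*a+zz]); cv2.polylines(im,[np.round(q*8).astype(np.int32)],True,(255,0,255),1,cv2.LINE_AA,3)
top=cv2.imread('pics/top0.png')
for zz,r in((.06,.058),(.06,.053),(0.005,.053)):
    q=proj('top',np.c_[J[0]+r*np.cos(a),J[1]+r*np.sin(a),0*a+zz]); cv2.polylines(top,[np.round(q*8).astype(np.int32)],True,(255,0,255),1,cv2.LINE_AA,3)
cv2.imwrite('pics/jar.png',np.hstack([cv2.resize(im[320:420,425:525],(400,400)),cv2.resize(top[210:300,435:525],(400,400))]))
st=backtilt(-.040,.36,.025,0)
T=[backtilt(-.040,.36,z,0) for z in(.045,.07,.1)]; rows(T,st)
a=T[-1]; b=tiptilt(J[0]+.003,J[1],.135,.33,-.0137); print(b[0]); rows(interp(a,b,8),st)
E
```

```text
{'dx': 0.0, 'dy': -0.007, 'dz': -0.0187, 'wx': 0.0, 'wy': 0.0, 'wz': 0.0}
{'dx': 0.0, 'dy': -0.0159, 'dz': -0.0421, 'wx': 0.0, 'wy': 0.0, 'wz': 0.0}
{'dx': 0.0, 'dy': -0.0264, 'dz': -0.0702, 'wx': 0.0, 'wy': 0.0, 'wz': 0.0}
[ 0.65191353 -0.27353331  0.20870896]
{'dx': -0.0324, 'dy': -0.0204, 'dz': -0.0736, 'wx': -0.0037, 'wy': 0.0, 'wz': 0.0}
{'dx': -0.0648, 'dy': -0.0144, 'dz': -0.0771, 'wx': -0.0075, 'wy': -0.0, 'wz': -0.0}
{'dx': -0.0972, 'dy': -0.0085, 'dz': -0.0805, 'wx': -0.0112, 'wy': 0.0, 'wz': -0.0}
{'dx': -0.1295, 'dy': -0.0025, 'dz': -0.0839, 'wx': -0.015, 'wy': -0.0, 'wz': -0.0}
{'dx': -0.1619, 'dy': 0.0035, 'dz': -0.0873, 'wx': -0.0188, 'wy': -0.0, 'wz': 0.0}
{'dx': -0.1943, 'dy': 0.0095, 'dz': -0.0908, 'wx': -0.0225, 'wy': -0.0, 'wz': 0.0}
{'dx': -0.2267, 'dy': 0.0155, 'dz': -0.0942, 'wx': -0.0262, 'wy': -0.0, 'wz': -0.0}
{'dx': -0.2591, 'dy': 0.0215, 'dz': -0.0976, 'wx': -0.03, 'wy': -0.0, 'wz': 0.0}
```

View pics/jar.png

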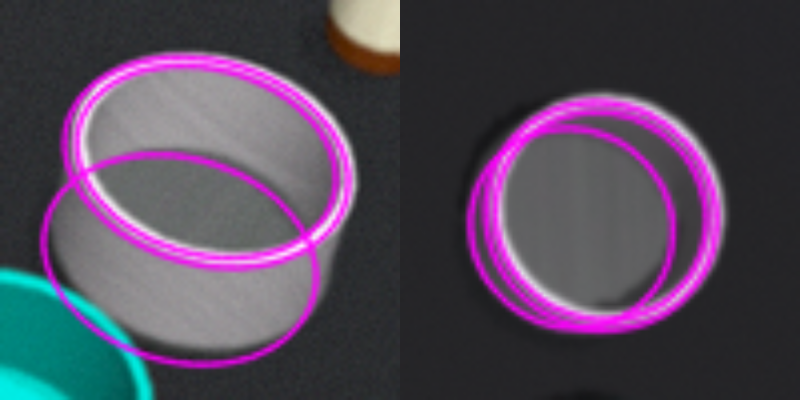

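Call:
jog_arm:
  increments:
    - {"fingers":0.0,"dx":0,"dy":-0.004,"dz":-0.011,"wx":0,"wy":0,"wz":0}
    - {"fingers":0.0,"dx":0,"dy":-0.011,"dz":-0.03,"wx":0,"wy":0,"wz":0}
    - {"fingers":0.0,"dx":0,"dy":-0.02,"dz":-0.053,"wx":0,"wy":0,"wz":0}
    - {"fingers":0.0,"dx":0,"dy":-0.0265,"dz":-0.07,"wx":0,"wy":0,"wz":0}
    - {"fingers":0.0,"dx":0,"dy":-0.0265,"dz":-0.07,"wx":0,"wy":0,"wz":0}

```text
time: 10.58
position: [0.602, -0.0137, 0.2028]
orientation: [0.701, 0.691, -0.123, -0.126]
wrist_force: [-0.2, -0.0, -2.9]
opening: 0.0152
```

```bash
sed -i 's/J=np.array.*/J=np.array([.5395,-.2745])/' h.py; python3 - <<'E'
from h import *
overlay('p10',bt=(325,180,405,300),bs=(290,190,430,350))
E
```

```text
t 10.575 scoop [ 0.5276 -0.0125  0.1174] tub [-0.0359  0.0002  0.1174] eul zyx [-0.013  0.355  0.002] F [-0.2 -0.  -2.9]
```

View pics/p10.png

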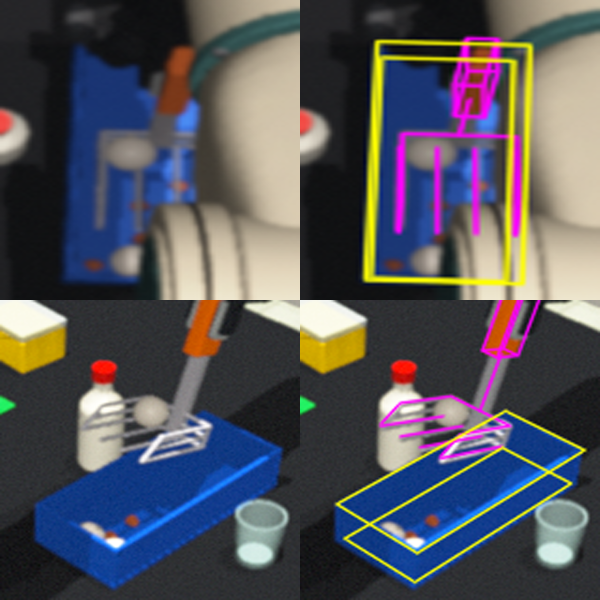

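The scoop is clear of the rim with one ball at its back (side px about (360,280)) and no chip in the basket. Two balls are still at the near wall. Next, travel to the jar.

```bash
python3 - <<'E'
from h import *
st=backtilt(-.040,.36,.1,0); b=tiptilt(J[0]+.003,J[1],.135,.33,-.0137); 
rows(interp(st,b,8),st)
print('pour'); 
P=[tiptilt(J[0]+.003,J[1],z,t,-.0137) for t,z in((.2,.11),(.05,.085),(-.1,.067),(-.22,.058),(-.32,.052),(-.42,.048),(-.42,.048))]; rows(P,b)
E
```

```text
{'dx': -0.0327, 'dy': 0.0063, 'dz': -0.0035, 'wx': -0.0037, 'wy': 0.0, 'wz': 0.0}
{'dx': -0.0654, 'dy': 0.0126, 'dz': -0.0071, 'wx': -0.0075, 'wy': -0.0, 'wz': -0.0}
{'dx': -0.0981, 'dy': 0.0189, 'dz': -0.0106, 'wx': -0.0112, 'wy': 0.0, 'wz': -0.0}
{'dx': -0.1308, 'dy': 0.0251, 'dz': -0.0142, 'wx': -0.015, 'wy': -0.0, 'wz': -0.0}
{'dx': -0.1635, 'dy': 0.0314, 'dz': -0.0177, 'wx': -0.0188, 'wy': -0.0, 'wz': 0.0}
{'dx': -0.1962, 'dy': 0.0377, 'dz': -0.0212, 'wx': -0.0225, 'wy': -0.0, 'wz': 0.0}
{'dx': -0.2289, 'dy': 0.044, 'dz': -0.0248, 'wx': -0.0262, 'wy': -0.0, 'wz': -0.0}
{'dx': -0.2616, 'dy': 0.0503, 'dz': -0.0283, 'wx': -0.03, 'wy': -0.0, 'wz': 0.0}
pour
{'dx': 0.0, 'dy': -0.0063, 'dz': 0.0139, 'wx': -0.13, 'wy': 0.0, 'wz': -0.0}
{'dx': 0.0, 'dy': -0.0163, 'dz': 0.0288, 'wx': -0.28, 'wy': 0.0, 'wz': 0.0}
{'dx': 0.0, 'dy': -0.0296, 'dz': 0.0398, 'wx': -0.43, 'wy': 0.0, 'wz': 0.0}
{'dx': 0.0, 'dy': -0.0425, 'dz': 0.0456, 'wx': -0.55, 'wy': 0.0, 'wz': 0.0}
{'dx': -0.0, 'dy': -0.054, 'dz': 0.0505, 'wx': -0.65, 'wy': 0.0, 'wz': 0.0}
{'dx': 0.0, 'dy': -0.0661, 'dz': 0.0549, 'wx': -0.75, 'wy': 0.0, 'wz': 0.0}
{'dx': 0.0, 'dy': -0.0661, 'dz': 0.0549, 'wx': -0.75, 'wy': 0.0, 'wz': 0.0}
```

Call:
jog_arm:
  increments:
    - {"fingers":0.0,"dx":-0.01,"dy":0.002,"dz":-0.001,"wx":-0.002,"wy":0,"wz":0}
    - {"fingers":0.0,"dx":-0.03,"dy":0.006,"dz":-0.003,"wx":-0.004,"wy":0,"wz":0}
    - {"fingers":0.0,"dx":-0.06,"dy":0.012,"dz":-0.007,"wx":-0.007,"wy":0,"wz":0}
    - {"fingers":0.0,"dx":-0.095,"dy":0.018,"dz":-0.01,"wx":-0.011,"wy":0,"wz":0}
    - {"fingers":0.0,"dx":-0.13,"dy":0.025,"dz":-0.014,"wx":-0.015,"wy":0,"wz":0}
    - {"fingers":0.0,"dx":-0.165,"dy":0.032,"dz":-0.018,"wx":-0.019,"wy":0,"wz":0}
    - {"fingers":0.0,"dx":-0.2,"dy":0.038,"dz":-0.022,"wx":-0.023,"wy":0,"wz":0}
    - {"fingers":0.0,"dx":-0.23,"dy":0.044,"dz":-0.025,"wx":-0.026,"wy":0,"wz":0}
    - {"fingers":0.0,"dx":-0.25,"dy":0.048,"dz":-0.027,"wx":-0.029,"wy":0,"wz":0}
    - {"fingers":0.0,"dx":-0.26,"dy":0.05,"dz":-0.028,"wx":-0.03,"wy":0,"wz":0}
    - {"fingers":0.0,"dx":-0.2615,"dy":0.0503,"dz":-0.0283,"wx":-0.03,"wy":0,"wz":0}

```text
time: 12.05
position: [0.6537, -0.2772, 0.2085]
orientation: [0.703, 0.692, -0.115, -0.118]
wrist_force: [-0.1, 0.5, -3.1]
opening: 0.0153
```

```bash
python3 - <<'E'
from h import *
overlay('p11',bt=(425,190,525,290),bs=(400,230,560,410))
E
```

```text
t 12.05 scoop [ 0.5815 -0.276   0.1212] tub [ 0.0216 -0.2625  0.1212] eul zyx [-0.015  0.33   0.002] F [-0.1  0.5 -3.1]
```

View pics/p11.png

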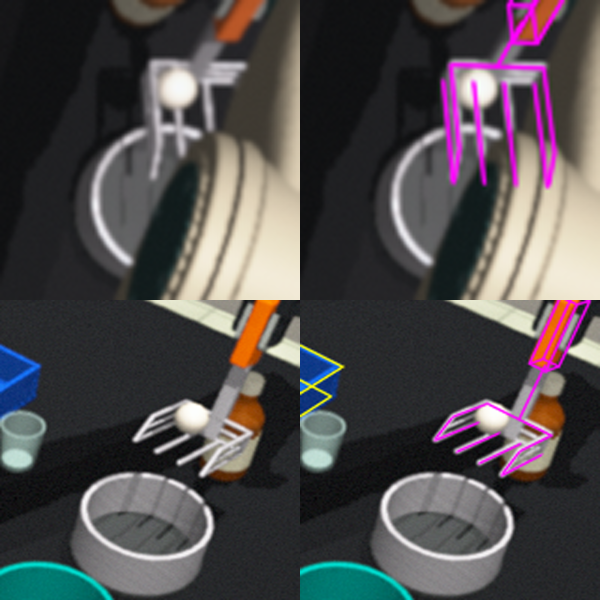

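The ball is secure in the scoop above the jar, and the side view shows the tips over the jar opening. Pouring slowly.

Call:
jog_arm:
  increments:
    - {"fingers":0.0,"dx":0,"dy":-0.006,"dz":0.014,"wx":-0.13,"wy":0,"wz":0}
    - {"fingers":0.0,"dx":0,"dy":-0.0163,"dz":0.029,"wx":-0.28,"wy":0,"wz":0}
    - {"fingers":0.0,"dx":0,"dy":-0.0296,"dz":0.04,"wx":-0.43,"wy":0,"wz":0}
    - {"fingers":0.0,"dx":0,"dy":-0.0425,"dz":0.0456,"wx":-0.55,"wy":0,"wz":0}
    - {"fingers":0.0,"dx":0,"dy":-0.054,"dz":0.0505,"wx":-0.65,"wy":0,"wz":0}
    - {"fingers":0.0,"dx":0,"dy":-0.066,"dz":0.055,"wx":-0.75,"wy":0,"wz":0}
    - {"fingers":0.0,"dx":0,"dy":-0.066,"dz":0.055,"wx":-0.75,"wy":0,"wz":0}
    - {"fingers":0.0,"dx":0,"dy":-0.066,"dz":0.055,"wx":-0.75,"wy":0,"wz":0}

```text
time: 13.15
position: [0.5757, -0.2748, 0.1795]
orientation: [0.696, 0.687, 0.147, 0.149]
wrist_force: [0.7, -0.3, -2.1]
opening: 0.0151
```

```bash
python3 - <<'E'
from h import *
overlay('p12',bt=(425,190,525,290),bs=(400,230,560,410))
print(manip.sense()['q'])
E
```

```text
t 13.15 scoop [ 0.5826 -0.2748  0.0664] tub [ 0.0227 -0.2613  0.0664] eul zyx [-0.013 -0.422  0.001] F [ 0.7 -0.3 -2.1]
[ 0.71558075  0.56583072 -0.30484911  1.97694633 -0.11498264  0.24219299
  2.15220117]
```

View pics/p12.png

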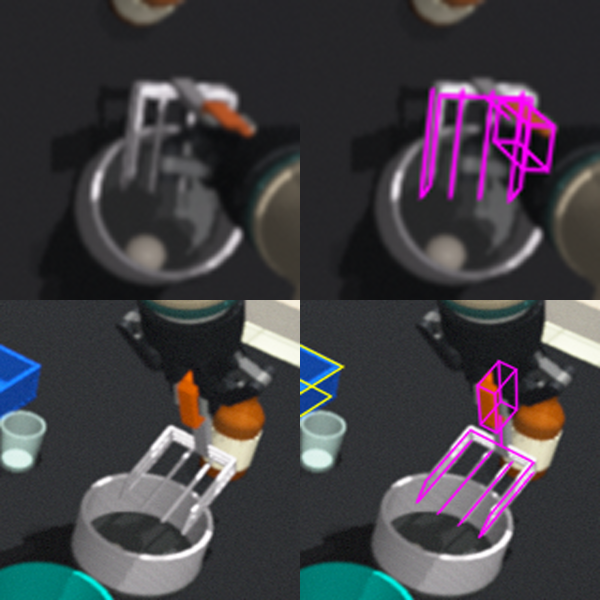

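```bash
python3 - <<'E'
from h import *
im=cv2.imread('pics/p12_top.png')[190:300,335:395]; im2=cv2.imread('pics/p12_side.png')[240:350,295:430]
cv2.imwrite('pics/p12z.png',np.hstack([cv2.resize(im,(327,600),interpolation=3),cv2.resize(im2,(470,600),interpolation=3)]))
st=tiptilt(J[0]+.003,J[1],.048,-.42,-.0137)
P=[tiptilt(J[0]+.003,J[1],z,t,-.0137) for t,z in((-.3,.075),(-.15,.1),(0,.12))]
b=tool_of(tub(.053,.002,.12),Rz(YAW))
rows(P+interp(P[-1],b,8),st)
E
```

```text
{'dx': -0.0, 'dy': 0.0231, 'dz': -0.0141, 'wx': 0.12, 'wy': 0.0, 'wz': -0.0}
{'dx': 0.0, 'dy': 0.0465, 'dz': -0.0218, 'wx': 0.27, 'wy': -0.0, 'wz': 0.0}
{'dx': -0.0, 'dy': 0.0655, 'dz': -0.0231, 'wx': 0.42, 'wy': -0.0, 'wz': 0.0}
{'dx': 0.0329, 'dy': 0.0687, 'dz': -0.0216, 'wx': 0.42, 'wy': -0.0, 'wz': 0.0}
{'dx': 0.0659, 'dy': 0.0719, 'dz': -0.0202, 'wx': 0.42, 'wy': -0.0, 'wz': 0.0}
{'dx': 0.0988, 'dy': 0.0752, 'dz': -0.0187, 'wx': 0.42, 'wy': -0.0, 'wz': 0.0}
{'dx': 0.1318, 'dy': 0.0784, 'dz': -0.0173, 'wx': 0.42, 'wy': -0.0, 'wz': 0.0}
{'dx': 0.1647, 'dy': 0.0817, 'dz': -0.0159, 'wx': 0.42, 'wy': -0.0, 'wz': 0.0}
{'dx': 0.1977, 'dy': 0.0849, 'dz': -0.0144, 'wx': 0.42, 'wy': -0.0, 'wz': 0.0}
{'dx': 0.2306, 'dy': 0.0882, 'dz': -0.013, 'wx': 0.42, 'wy': -0.0, 'wz': 0.0}
{'dx': 0.2636, 'dy': 0.0914, 'dz': -0.0115, 'wx': 0.42, 'wy': -0.0, 'wz': 0.0}
```

View pics/p12z.png

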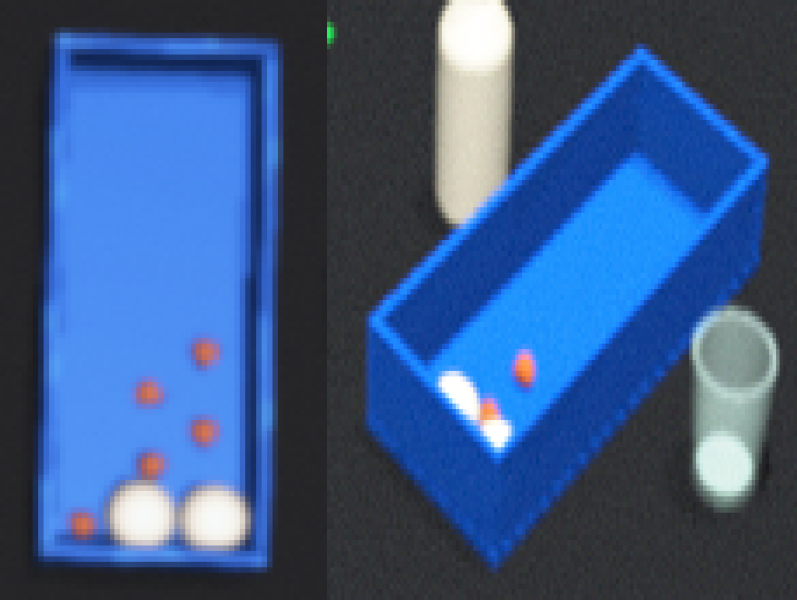

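```bash
python3 - <<'E'
from h import *
def t(uv,z): 
    w=atz('top',[uv],z)[0]; return (Rz(YAW).T@(w-[*C,0])*1000).round(1)
k=600/110
for nm,uv,z in [('b2',(142,515),.02),('b3',(214,518),.02),('chipL',(82,524),.0105),('chip',(151,465),.0105),('c',(203,432),.0105),('c',(149,392),.0105),('c',(204,351),.0105)]:
    print(nm,t((335+uv[0]/k-.4,190+uv[1]/k-.4),z))
E
```

```text
b2 [-89.2   3.3  20. ]
b3 [-89.2 -27.1  20. ]
chipL [-93.3  28.1  10.5]
chip [-66.9  -0.6  10.5]
c [-51.9 -22.4  10.5]
c [-35.6   1.1  10.5]
c [-17.  -22.   10.5]
```

Call:
jog_arm:
  increments:
    - {"fingers":0.0,"dx":0,"dy":0.023,"dz":-0.014,"wx":0.12,"wy":0,"wz":0}
    - {"fingers":0.0,"dx":0,"dy":0.0465,"dz":-0.022,"wx":0.27,"wy":0,"wz":0}
    - {"fingers":0.0,"dx":0,"dy":0.0655,"dz":-0.023,"wx":0.42,"wy":0,"wz":0}
    - {"fingers":0.0,"dx":0.033,"dy":0.0685,"dz":-0.0215,"wx":0.42,"wy":0,"wz":0}
    - {"fingers":0.0,"dx":0.08,"dy":0.0735,"dz":-0.0195,"wx":0.42,"wy":0,"wz":0}
    - {"fingers":0.0,"dx":0.13,"dy":0.0785,"dz":-0.0175,"wx":0.42,"wy":0,"wz":0}
    - {"fingers":0.0,"dx":0.18,"dy":0.083,"dz":-0.0155,"wx":0.42,"wy":0,"wz":0}
    - {"fingers":0.0,"dx":0.22,"dy":0.087,"dz":-0.0135,"wx":0.42,"wy":0,"wz":0}
    - {"fingers":0.0,"dx":0.25,"dy":0.09,"dz":-0.012,"wx":0.42,"wy":0,"wz":0}
    - {"fingers":0.0,"dx":0.26,"dy":0.091,"dz":-0.0115,"wx":0.42,"wy":0,"wz":0}
    - {"fingers":0.0,"dx":0.26,"dy":0.091,"dz":-0.0115,"wx":0.42,"wy":0,"wz":0}

```text
time: 14.62
position: [0.6565, -0.0154, 0.2265]
orientation: [0.711, 0.703, 0.001, 0.0]
wrist_force: [-0.2, -0.3, -1.5]
opening: 0.0153
```

```bash
python3 - <<'E'
from h import *
overlay('p13',bt=(325,180,405,300),bs=(290,180,450,350))
E
```

```text
t 14.625 scoop [ 0.6166 -0.0148  0.1205] tub [ 0.0532 -0.0009  0.1205] eul zyx [-0.012 -0.001  0.001] F [-0.2 -0.3 -1.5]
```

View pics/p13.png

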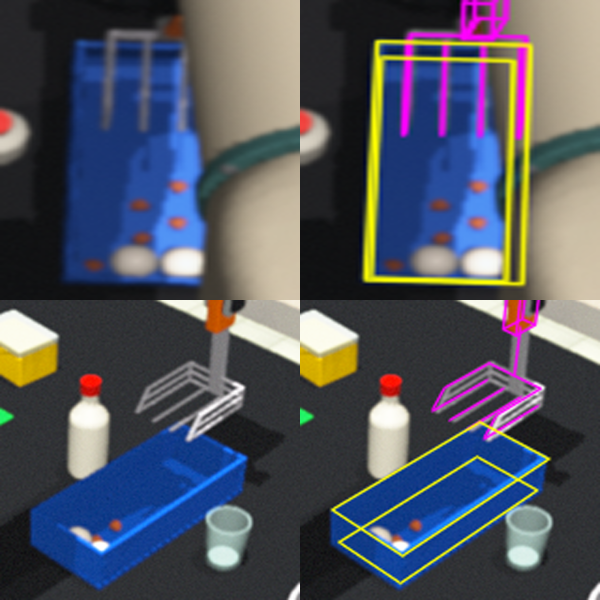

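```bash
cat >> h.py <<'E'
def Rx(a): return Rot.from_euler('x',a).as_matrix()
E
python3 - <<'E'
from h import *
st=tool_of(tub(.053,-.0016,.12),Rz(YAW)); S=Rz(YAW)@Rx(-.18)
def T(x,y,z): return (lambda tp: tp)(tool_of(tub(x,y,z),S))
m=T(-.058,.007,.075)
rows(interp(st,m,5)+[T(-.058,.007,z) for z in(.05,.04,.036,.034,.033)],st)
E
```

```text
{'dx': 0.0055, 'dy': -0.0222, 'dz': 0.0093, 'wx': 0.0, 'wy': -0.036, 'wz': -0.0}
{'dx': 0.011, 'dy': -0.0444, 'dz': 0.0187, 'wx': 0.0, 'wy': -0.072, 'wz': -0.0}
{'dx': 0.0165, 'dy': -0.0666, 'dz': 0.028, 'wx': -0.0, 'wy': -0.108, 'wz': -0.0}
{'dx': 0.0221, 'dy': -0.0888, 'dz': 0.0374, 'wx': 0.0, 'wy': -0.144, 'wz': -0.0}
{'dx': 0.0276, 'dy': -0.111, 'dz': 0.0467, 'wx': 0.0, 'wy': -0.18, 'wz': -0.0}
{'dx': 0.0276, 'dy': -0.111, 'dz': 0.0717, 'wx': 0.0, 'wy': -0.18, 'wz': -0.0}
{'dx': 0.0276, 'dy': -0.111, 'dz': 0.0817, 'wx': 0.0, 'wy': -0.18, 'wz': -0.0}
{'dx': 0.0276, 'dy': -0.111, 'dz': 0.0857, 'wx': 0.0, 'wy': -0.18, 'wz': -0.0}
{'dx': 0.0276, 'dy': -0.111, 'dz': 0.0877, 'wx': 0.0, 'wy': -0.18, 'wz': -0.0}
{'dx': 0.0276, 'dy': -0.111, 'dz': 0.0887, 'wx': 0.0, 'wy': -0.18, 'wz': -0.0}
```

```bash
python3 - <<'E'
from h import *
st=tool_of(tub(.053,-.0016,.12),Rz(YAW)); S=Rz(YAW)
T=lambda x,y,z: tool_of(tub(x,y,z),S)
rows([T(-.059,.006,z) for z in(.075,.045,.038)],st)
E
```

```text
{'dx': 0.0076, 'dy': -0.112, 'dz': 0.045, 'wx': 0.0, 'wy': 0.0, 'wz': 0.0}
{'dx': 0.0076, 'dy': -0.112, 'dz': 0.075, 'wx': 0.0, 'wy': 0.0, 'wz': 0.0}
{'dx': 0.0076, 'dy': -0.112, 'dz': 0.082, 'wx': 0.0, 'wy': 0.0, 'wz': 0.0}
```

```bash
cat >> h.py <<'E'
def zoomov(src,name,bt,bs,pa=0.,off=None,pr=None):
    """overlay with scoop pitched pa about grip relative to tool (mouth up +)"""
    p,R,s=pr if pr else state(); SR=R@RT.T; g=p-SR@[0,0,-.019]*1.0
    gp=p+SR@[0,0,.019]; S2=SR@Ry(pa); sp=gp-S2@np.array([.040,0,.125]) if off is None else gp-S2@np.array(off); o=[]
    for n,b in(('top',bt),('side',bs)):
        im=cv2.imread(f'pics/{src}_{n}.png'); k=400/(b[2]-b[0])
        raw=cv2.resize(im[b[1]:b[3],b[0]:b[2]],(400,400),interpolation=cv2.INTER_CUBIC); ov=raw.copy()
        for a in scoop_pts():
            q=(proj(n,a@S2.T+sp)-b[:2]+.5)*k; cv2.line(ov,tuple(q[0].astype(int).tolist()),tuple(q[1].astype(int).tolist()),(255,0,255),1,cv2.LINE_AA)
        o.append(np.hstack([raw,ov]))
    cv2.imwrite(f'pics/{name}.png',cv2.resize(np.vstack(o),(700,700))[:600] if False else cv2.resize(np.vstack(o),(600,600)))
E
python3 - <<'E'
from h import *
zoomov('p13','z13a',(340,180,410,250),(360,160,430,230),0)
zoomov('p13','z13b',(340,180,410,250),(360,160,430,230),-.05)
E
```

```text
(no output)
```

View pics/z13a.png

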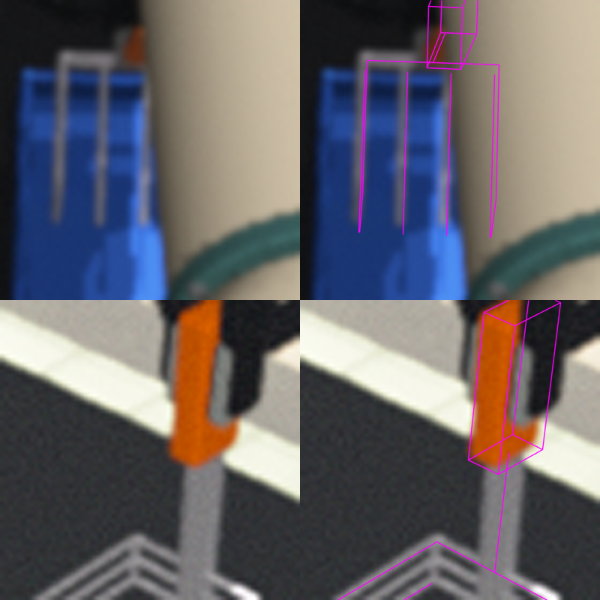

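View pics/z13b.png

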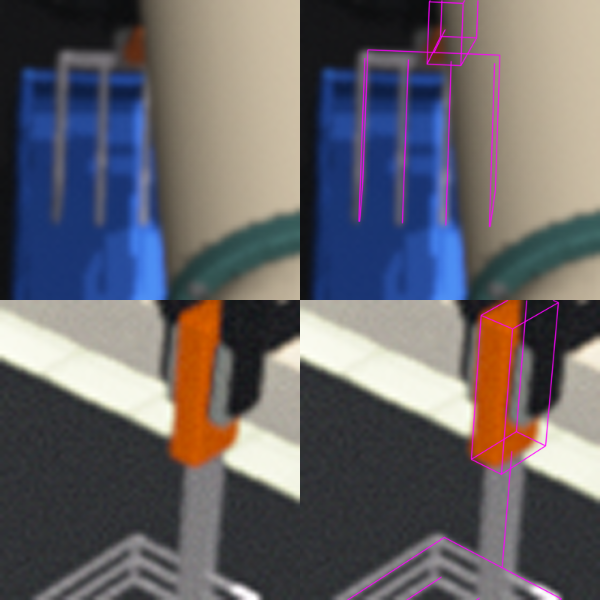

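```bash
cat >> h.py <<'E'
PA=-.045
def tool_of(sp,S,off=None):
    SR=S@Ry(-PA); gp=np.array(sp)+S@np.array([.040,0,.125]); return gp-SR@[0,0,.019], SR@RT
def scoop_now():
    p,R,s=state(); SR=R@RT.T; S=SR@Ry(PA); sp=p+SR@[0,0,.019]-S@np.array([.040,0,.125]); return sp,S,s
def overlay(name,bt=(300,150,460,310),bs=(250,150,450,350)):
    sp,S,s=scoop_now(); out=[]
    for n,b in(('top',bt),('side',bs)):
        im=imaging.camera(n)[:,:,::-1].copy(); cv2.imwrite(f'pics/{name}_{n}.png',im); raw=im.copy()
        draw(im,n,scoop_pts(),S,sp,(255,0,255)); draw(im,n,tub_pts(),Rz(YAW),[*C,0],(0,255,255))
        for q in (raw,im): out.append(cv2.resize(q[b[1]:b[3],b[0]:b[2]],(400,400),interpolation=cv2.INTER_CUBIC))
    cv2.imwrite(f'pics/{name}.png',cv2.resize(np.vstack([np.hstack(out[:2]),np.hstack(out[2:])]),(600,600)))
    print('t',s['time'],'scoop',sp.round(4),'tub',(Rz(YAW).T@(sp-[*C,0])).round(4),'eul zyx',Rot.from_matrix(S).as_euler('ZYX').round(3),'F',np.round(s['wrist_force'],1))
E
python3 - <<'E'
from h import *
p,R,s=state(); print(p)
st=(p,R@np.eye(3)); S=Rz(YAW)
T=lambda x,y,z: tool_of(tub(x,y,z),S)
rows([T(-.059,.005,z) for z in(.075,.045,.038)])
E
```

```text
[ 0.65610442 -0.01809139  0.22651816]
{'dx': 0.0084, 'dy': -0.1126, 'dz': 0.0454, 'wx': 0.0458, 'wy': 0.0003, 'wz': -0.002}
{'dx': 0.0084, 'dy': -0.1126, 'dz': 0.0754, 'wx': 0.0458, 'wy': 0.0003, 'wz': -0.002}
{'dx': 0.0084, 'dy': -0.1126, 'dz': 0.0824, 'wx': 0.0458, 'wy': 0.0003, 'wz': -0.002}
```

Call:
jog_arm:
  increments:
    - {"fingers":0.0,"dx":0.002,"dy":-0.03,"dz":0.012,"wx":0.045,"wy":0,"wz":0}
    - {"fingers":0.0,"dx":0.005,"dy":-0.07,"dz":0.028,"wx":0.045,"wy":0,"wz":0}
    - {"fingers":0.0,"dx":0.007,"dy":-0.1,"dz":0.045,"wx":0.045,"wy":0,"wz":0}
    - {"fingers":0.0,"dx":0.007,"dy":-0.1125,"dz":0.06,"wx":0.045,"wy":0,"wz":0}
    - {"fingers":0.0,"dx":0.007,"dy":-0.1125,"dz":0.073,"wx":0.045,"wy":0,"wz":0}
    - {"fingers":0.0,"dx":0.007,"dy":-0.1125,"dz":0.081,"wx":0.045,"wy":0,"wz":0}
    - {"fingers":0.0,"dx":0.007,"dy":-0.1125,"dz":0.081,"wx":0.045,"wy":0,"wz":0}

```text
time: 15.6
position: [0.5442, -0.0078, 0.1449]
orientation: [0.712, 0.702, -0.015, -0.016]
wrist_force: [0.1, -0.6, -2.2]
opening: 0.0152
```

```bash
python3 - <<'E'
from h import *
overlay('p14',bt=(325,180,405,300),bs=(290,220,430,350))
E
```

```text
t 15.6 scoop [ 0.5052 -0.0071  0.0389] tub [-0.0584  0.0053  0.0389] eul zyx [-0.015 -0.     0.001] F [ 0.1 -0.6 -2.2]
```

View pics/p14.png

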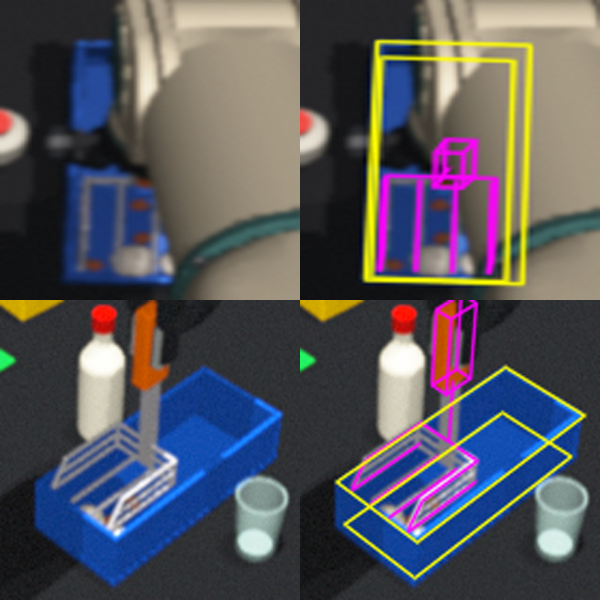

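Call:
jog_arm:
  increments:
    - {"fingers":0.0,"dx":0,"dy":0,"dz":0.0025,"wx":0,"wy":0,"wz":0}
    - {"fingers":0.0,"dx":0,"dy":0,"dz":0.004,"wx":0,"wy":0,"wz":0}
    - {"fingers":0.0,"dx":0,"dy":0,"dz":0.005,"wx":0,"wy":0,"wz":0}
    - {"fingers":0.0,"dx":0,"dy":0,"dz":0.005,"wx":0,"wy":0,"wz":0}

```text
time: 16.2
position: [0.5435, -0.0073, 0.1405]
orientation: [0.712, 0.702, -0.015, -0.016]
wrist_force: [-0.0, -0.5, -1.7]
opening: 0.0155
```

Call:
jog_arm:
  increments:
    - {"fingers":0.0,"dx":0,"dy":0,"dz":0.001,"wx":0,"wy":0,"wz":0}
    - {"fingers":0.0,"dx":0,"dy":0,"dz":0.002,"wx":0,"wy":0,"wz":0}
    - {"fingers":0.0,"dx":0,"dy":0,"dz":0.002,"wx":0,"wy":0,"wz":0}

```text
time: 16.58
position: [0.5439, -0.0074, 0.1395]
orientation: [0.712, 0.702, -0.015, -0.016]
wrist_force: [-0.1, -0.1, 7.3]
opening: 0.0154
```

Call:
jog_arm:
  increments:
    - {"fingers":0.0,"dx":0,"dy":0.003,"dz":-0.0005,"wx":0,"wy":0,"wz":0}
    - {"fingers":0.0,"dx":0,"dy":0.008,"dz":-0.0005,"wx":0,"wy":0,"wz":0}
    - {"fingers":0.0,"dx":0,"dy":0.013,"dz":-0.0005,"wx":0,"wy":0,"wz":0}
    - {"fingers":0.0,"dx":0,"dy":0.018,"dz":-0.0005,"wx":0,"wy":0,"wz":0}
    - {"fingers":0.0,"dx":0,"dy":0.024,"dz":-0.0005,"wx":0,"wy":0,"wz":0}
    - {"fingers":0.0,"dx":0,"dy":0.03,"dz":-0.003,"wx":0,"wy":0,"wz":0}
    - {"fingers":0.0,"dx":0,"dy":0.035,"dz":-0.01,"wx":0,"wy":0,"wz":0}

```text
time: 17.45
position: [0.5786, -0.0077, 0.1466]
orientation: [0.712, 0.702, -0.015, -0.017]
wrist_force: [0.1, 0.2, -1.9]
opening: 0.0153
```

```bash
python3 - <<'E'
from h import *
overlay('p15',bt=(325,180,405,300),bs=(290,220,430,350))
E
```

```text
t 17.45 scoop [ 0.5395 -0.007   0.0406] tub [-0.0241  0.0059  0.0406] eul zyx [-0.014  0.     0.002] F [ 0.1  0.2 -1.9]
```

View pics/p15.png

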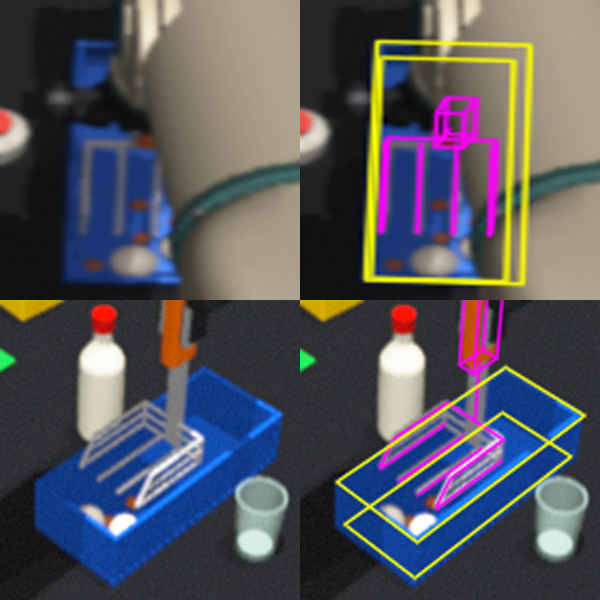

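```bash
python3 - <<'E'
from h import *
im=cv2.imread('pics/p15_side.png')
for i,(x,y) in enumerate([(-.089,-.027),(-.075,-.027),(-.065,-.027)]):
    c=tub(x,y,.020); u=proj('side',[c])[0]; 
    cz=(CAL['side']['R']@c+CAL['side']['t'])[2]; r=588/cz*.015
    cv2.circle(im,tuple(np.round(u*8).astype(int).tolist()),int(r*8),[(0,0,255),(0,255,0),(255,0,255)][i],1,cv2.LINE_AA,3)
raw=cv2.imread('pics/p15_side.png')
f=lambda q:cv2.resize(q[290:350,310:370],(400,400),interpolation=cv2.INTER_CUBIC)
cv2.imwrite('pics/p15z.png',np.hstack([f(raw),f(im)]))
E
```

```text
(no output)
```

View pics/p15z.png

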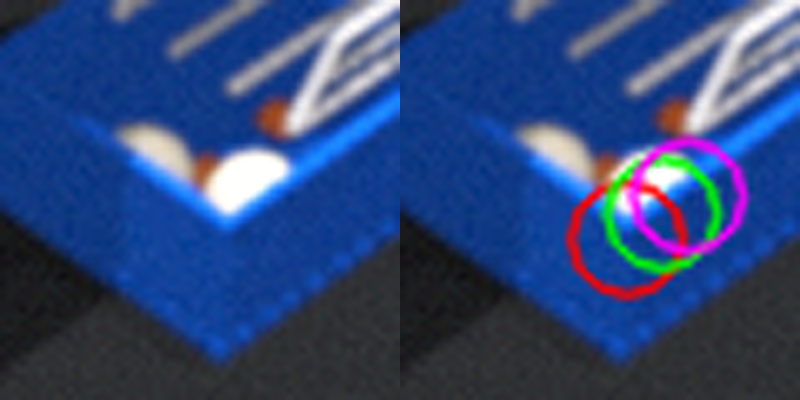

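```bash
python3 - <<'E'
from h import *
sp,S,s=scoop_now(); st=tool_of(tub(-.0241,.0059,.0406),Rz(YAW)) 
T=lambda x,y,z,th=0: tool_of(tub(x,y,z),Rz(YAW)@Ry(th))
rows([T(.03,-.003,.04),T(.03,-.003,.0055)],st)
E
```

```text
{'dx': -0.0089, 'dy': 0.0541, 'dz': -0.0018, 'wx': 0.0, 'wy': 0.0, 'wz': 0.0}
{'dx': -0.0089, 'dy': 0.0556, 'dz': 0.0326, 'wx': 0.0, 'wy': 0.0, 'wz': 0.0}
```

Call:
jog_arm:
  increments:
    - {"fingers":0.0,"dx":-0.003,"dy":0.02,"dz":-0.002,"wx":0,"wy":0,"wz":0}
    - {"fingers":0.0,"dx":-0.007,"dy":0.042,"dz":-0.002,"wx":0,"wy":0,"wz":0}
    - {"fingers":0.0,"dx":-0.009,"dy":0.0545,"dz":0.005,"wx":0,"wy":0,"wz":0}
    - {"fingers":0.0,"dx":-0.009,"dy":0.0555,"dz":0.018,"wx":0,"wy":0,"wz":0}
    - {"fingers":0.0,"dx":-0.009,"dy":0.0555,"dz":0.028,"wx":0,"wy":0,"wz":0}
    - {"fingers":0.0,"dx":-0.009,"dy":0.0555,"dz":0.033,"wx":0,"wy":0,"wz":0}
    - {"fingers":0.0,"dx":-0.009,"dy":0.0555,"dz":0.033,"wx":0,"wy":0,"wz":0}

```text
time: 18.42
position: [0.632, -0.0173, 0.1113]
orientation: [0.712, 0.702, -0.015, -0.017]
wrist_force: [-0.2, 0.6, -2.2]
opening: 0.0153
```

```bash
python3 - <<'E'
from h import *
overlay('p16',bt=(325,180,405,300),bs=(290,220,430,350))
E
```

```text
t 18.425 scoop [ 0.5928 -0.0166  0.0053] tub [ 0.0294 -0.003   0.0053] eul zyx [-0.014  0.     0.002] F [-0.2  0.6 -2.2]
```

View pics/p16.png

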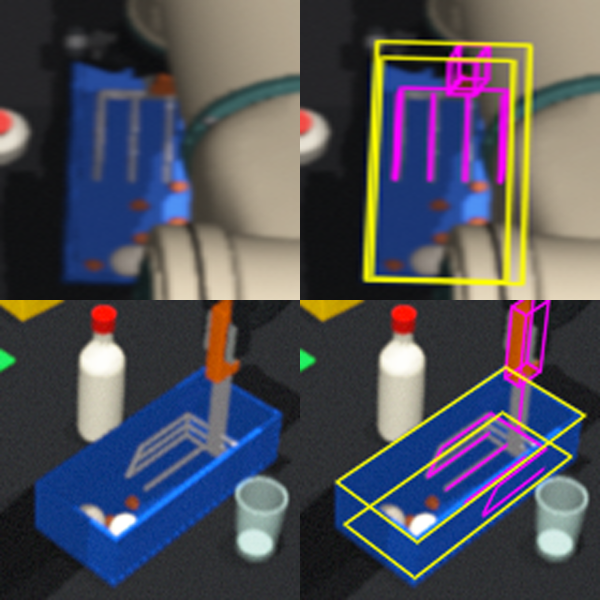

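Call:
jog_arm:
  increments:
    - {"fingers":0.0,"dx":0,"dy":-0.004,"dz":0.001,"wx":0,"wy":0,"wz":0}
    - {"fingers":0.0,"dx":0,"dy":-0.012,"dz":0.001,"wx":0,"wy":0,"wz":0}
    - {"fingers":0.0,"dx":0,"dy":-0.021,"dz":0.001,"wx":0,"wy":0,"wz":0}
    - {"fingers":0.0,"dx":0,"dy":-0.03,"dz":0.001,"wx":0,"wy":0,"wz":0}
    - {"fingers":0.0,"dx":0,"dy":-0.039,"dz":0.001,"wx":0,"wy":0,"wz":0}
    - {"fingers":0.0,"dx":0,"dy":-0.048,"dz":0.001,"wx":0,"wy":0,"wz":0}
    - {"fingers":0.0,"dx":0,"dy":-0.056,"dz":0.001,"wx":0,"wy":0,"wz":0}
    - {"fingers":0.0,"dx":0,"dy":-0.063,"dz":0.001,"wx":0,"wy":0,"wz":0}
    - {"fingers":0.0,"dx":0,"dy":-0.068,"dz":0.001,"wx":0,"wy":0,"wz":0}

```text
time: 19.65
position: [0.5652, -0.0164, 0.1136]
orientation: [0.712, 0.702, -0.014, -0.016]
wrist_force: [2.2, 0.9, -4.1]
opening: 0.0155
```

```bash
python3 - <<'E'
from h import *
overlay('p17',bt=(325,180,405,300),bs=(290,220,430,350))
E
```

```text
t 19.65 scoop [ 0.5264 -0.0156  0.0075] tub [-0.0371 -0.0029  0.0075] eul zyx [-0.014 -0.003  0.002] F [ 2.2  0.9 -4.1]
```

View pics/p17.png

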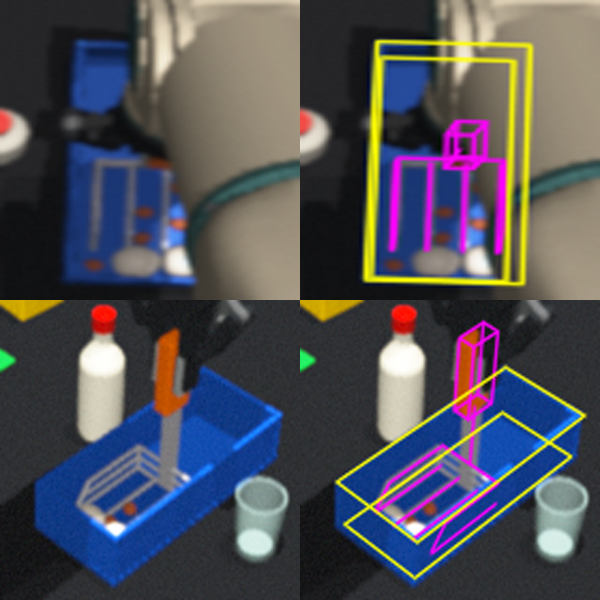

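Call:
jog_arm:
  increments:
    - {"fingers":0.0,"dx":0,"dy":0,"dz":0,"wx":0,"wy":0,"wz":0}

```text
time: 19.88
position: [0.5648, -0.0165, 0.1135]
orientation: [0.712, 0.702, -0.015, -0.016]
wrist_force: [0.5, 1.1, -3.0]
opening: 0.0151
```

```bash
python3 - <<'E'
from h import *
im=cv2.imread('pics/p17_side.png'); raw=im.copy(); tp=cv2.imread('pics/p17_top.png')
for i,(x,y) in enumerate([(-.089,-.027),(-.080,-.025),(-.07,-.025)]):
    c=tub(x,y,.020); u=proj('side',[c])[0]; 
    cz=(CAL['side']['R']@c+CAL['side']['t'])[2]; r=588/cz*.015
    cv2.circle(im,tuple(np.round(u*8).astype(int).tolist()),int(r*8),[(0,0,255),(0,255,0),(255,0,255)][i],1,cv2.LINE_AA,3)
f=lambda q:cv2.resize(q[290:350,310:370],(400,400),interpolation=cv2.INTER_CUBIC)
g=cv2.resize(tp[240:300,335:395],(400,400),interpolation=cv2.INTER_CUBIC)
cv2.imwrite('pics/p17z.png',cv2.resize(np.hstack([f(raw),f(im),g]),(800,267)))
E
```

```text
(no output)
```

View pics/p17z.png

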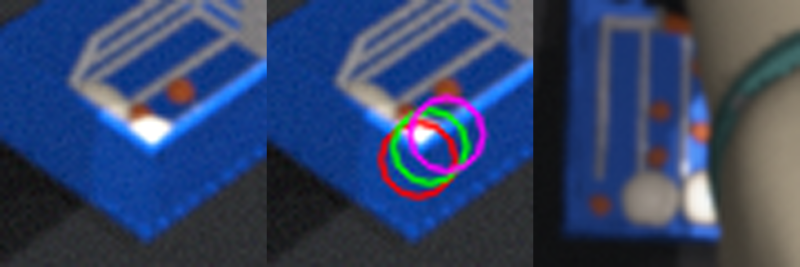

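```bash
python3 - <<'E'
from h import *
sp,S,s=scoop_now(); print((Rz(YAW).T@(sp-[*C,0])).round(4))
T=lambda x,y,z,th=0: tool_of(tub(x,y,z),Rz(YAW)@Ry(th))
st=T(-.0378,-.003,.0076)
L=[(-.025,-.003,.008),(-.018,0,.02),(-.02,.004,.038),(-.035,.005,.046),(-.05,.005,.046),(-.060,.005,.044),(-.060,.005,.038),(-.060,.005,.0345),(-.060,.005,.0325),(-.060,.005,.0325)]
rows([T(*l) for l in L],st)
print('B'); st=T(-.060,.005,.0325)
L=[(-.057,.005,.0328),(-.052,.005,.0328),(-.047,.005,.0328),(-.041,.005,.0328),(-.034,.005,.0328),(-.026,.005,.0328),(-.018,.005,.036),(-.02,.005,.042),(-.04,.005,.046),(-.058,.005,.044),(-.060,.005,.038),(-.06,.005,.0345)]
rows([T(*l) for l in L],st)
E
```

```text
[-0.0377 -0.0031  0.0074]
{'dx': 0.0, 'dy': 0.0128, 'dz': -0.001, 'wx': 0.0, 'wy': 0.0, 'wz': 0.0}
{'dx': 0.003, 'dy': 0.0192, 'dz': -0.0133, 'wx': 0.0, 'wy': 0.0, 'wz': 0.0}
{'dx': 0.007, 'dy': 0.0164, 'dz': -0.0312, 'wx': 0.0, 'wy': 0.0, 'wz': 0.0}
{'dx': 0.008, 'dy': 0.0011, 'dz': -0.0385, 'wx': 0.0, 'wy': 0.0, 'wz': 0.0}
{'dx': 0.008, 'dy': -0.0139, 'dz': -0.0378, 'wx': 0.0, 'wy': 0.0, 'wz': 0.0}
{'dx': 0.008, 'dy': -0.0238, 'dz': -0.0354, 'wx': 0.0, 'wy': 0.0, 'wz': 0.0}
{'dx': 0.008, 'dy': -0.0235, 'dz': -0.0294, 'wx': 0.0, 'wy': 0.0, 'wz': 0.0}
{'dx': 0.008, 'dy': -0.0234, 'dz': -0.0259, 'wx': 0.0, 'wy': 0.0, 'wz': 0.0}
{'dx': 0.008, 'dy': -0.0233, 'dz': -0.0239, 'wx': 0.0, 'wy': 0.0, 'wz': 0.0}
{'dx': 0.008, 'dy': -0.0233, 'dz': -0.0239, 'wx': 0.0, 'wy': 0.0, 'wz': 0.0}
B
{'dx': 0.0, 'dy': 0.003, 'dz': -0.0004, 'wx': 0.0, 'wy': 0.0, 'wz': 0.0}
{'dx': -0.0, 'dy': 0.008, 'dz': -0.0007, 'wx': 0.0, 'wy': 0.0, 'wz': 0.0}
{'dx': 0.0, 'dy': 0.013, 'dz': -0.0009, 'wx': 0.0, 'wy': 0.0, 'wz': 0.0}
{'dx': -0.0, 'dy': 0.019, 'dz': -0.0012, 'wx': 0.0, 'wy': 0.0, 'wz': 0.0}
{'dx': 0.0, 'dy': 0.026, 'dz': -0.0015, 'wx': 0.0, 'wy': 0.0, 'wz': 0.0}
{'dx': 0.0, 'dy': 0.034, 'dz': -0.0018, 'wx': 0.0, 'wy': 0.0, 'wz': 0.0}
{'dx': -0.0, 'dy': 0.0418, 'dz': -0.0054, 'wx': 0.0, 'wy': 0.0, 'wz': 0.0}
{'dx': -0.0, 'dy': 0.0395, 'dz': -0.0113, 'wx': 0.0, 'wy': 0.0, 'wz': 0.0}
{'dx': -0.0, 'dy': 0.0194, 'dz': -0.0144, 'wx': 0.0, 'wy': 0.0, 'wz': 0.0}
{'dx': 0.0, 'dy': 0.0015, 'dz': -0.0116, 'wx': 0.0, 'wy': 0.0, 'wz': 0.0}
{'dx': 0.0, 'dy': -0.0002, 'dz': -0.0055, 'wx': 0.0, 'wy': 0.0, 'wz': 0.0}
{'dx': 0.0, 'dy': -0.0001, 'dz': -0.002, 'wx': 0.0, 'wy': 0.0, 'wz': 0.0}
```

Call:
jog_arm:
  increments:
    - {"fingers":0.0,"dx":0,"dy":0.013,"dz":-0.001,"wx":0,"wy":0,"wz":0}
    - {"fingers":0.0,"dx":0.003,"dy":0.019,"dz":-0.013,"wx":0,"wy":0,"wz":0}
    - {"fingers":0.0,"dx":0.007,"dy":0.016,"dz":-0.031,"wx":0,"wy":0,"wz":0}
    - {"fingers":0.0,"dx":0.008,"dy":0.001,"dz":-0.0385,"wx":0,"wy":0,"wz":0}
    - {"fingers":0.0,"dx":0.008,"dy":-0.014,"dz":-0.038,"wx":0,"wy":0,"wz":0}
    - {"fingers":0.0,"dx":0.008,"dy":-0.0235,"dz":-0.0355,"wx":0,"wy":0,"wz":0}
    - {"fingers":0.0,"dx":0.008,"dy":-0.0235,"dz":-0.0295,"wx":0,"wy":0,"wz":0}
    - {"fingers":0.0,"dx":0.008,"dy":-0.0235,"dz":-0.026,"wx":0,"wy":0,"wz":0}
    - {"fingers":0.0,"dx":0.008,"dy":-0.0235,"dz":-0.024,"wx":0,"wy":0,"wz":0}
    - {"fingers":0.0,"dx":0.008,"dy":-0.0235,"dz":-0.024,"wx":0,"wy":0,"wz":0}

```text
time: 21.12
position: [0.5428, -0.0083, 0.1389]
orientation: [0.712, 0.702, -0.015, -0.016]
wrist_force: [0.1, 0.5, 5.2]
opening: 0.015
```

Call:
jog_arm:
  increments:
    - {"fingers":0.0,"dx":0,"dy":0.003,"dz":-0.0003,"wx":0,"wy":0,"wz":0}
    - {"fingers":0.0,"dx":0,"dy":0.008,"dz":-0.0005,"wx":0,"wy":0,"wz":0}
    - {"fingers":0.0,"dx":0,"dy":0.013,"dz":-0.0007,"wx":0,"wy":0,"wz":0}
    - {"fingers":0.0,"dx":0,"dy":0.019,"dz":-0.001,"wx":0,"wy":0,"wz":0}
    - {"fingers":0.0,"dx":0,"dy":0.026,"dz":-0.0013,"wx":0,"wy":0,"wz":0}
    - {"fingers":0.0,"dx":0,"dy":0.034,"dz":-0.002,"wx":0,"wy":0,"wz":0}
    - {"fingers":0.0,"dx":0,"dy":0.041,"dz":-0.006,"wx":0,"wy":0,"wz":0}

```text
time: 22.0
position: [0.5839, -0.0086, 0.1419]
orientation: [0.712, 0.702, -0.015, -0.017]
wrist_force: [0.0, 0.3, -1.6]
opening: 0.0156
```

```bash
cat >> h.py <<'E'
def b3view(name,cands):
    im=imaging.camera('side')[:,:,::-1].copy(); raw=im.copy(); tp=imaging.camera('top')[:,:,::-1].copy(); cv2.imwrite(f'pics/{name}_side.png',raw); cv2.imwrite(f'pics/{name}_top.png',tp)
    for i,(x,y) in enumerate(cands):
        c=tub(x,y,.020)
        for n,q in(('side',im),('top',tp)):
            u=proj(n,[c])[0]; cz=(CAL[n]['R']@c+CAL[n]['t'])[2]; r=CAL[n]['intrinsics'][0,0]/cz*.015
            cv2.circle(q,tuple(np.round(u*8).astype(int).tolist()),int(r*8),[(0,0,255),(0,255,0),(255,0,255)][i],1,cv2.LINE_AA,3)
    f=lambda q:cv2.resize(q[280:350,305:375],(400,400),interpolation=cv2.INTER_CUBIC)
    g=cv2.resize(tp[230:300,335:405],(400,400),interpolation=cv2.INTER_CUBIC)
    cv2.imwrite(f'pics/{name}.png',cv2.resize(np.hstack([f(raw),f(im),g]),(800,267)))
E
python3 - <<'E'
from h import *
b3view('p18',[(-.08,-.027),(-.07,-.027),(-.06,-.027)])
E
```

```text
(no output)
```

View pics/p18.png

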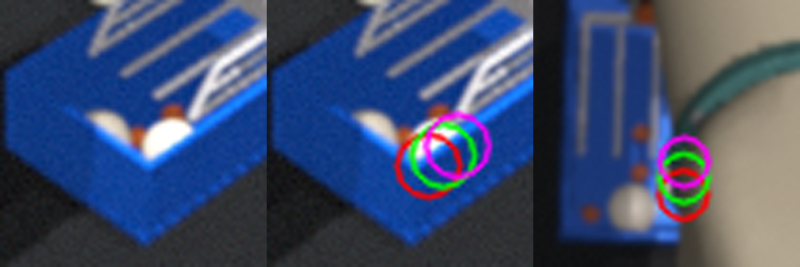

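```bash
python3 - <<'E'
from h import *
sp,S,s=scoop_now(); print((Rz(YAW).T@(sp-[*C,0])).round(4))
T=lambda x,y,z,th=0: tool_of(tub(x,y,z),Rz(YAW)@Ry(th))
st=T(-.019,.005,.036); print(st[0],s['position'])
L=[(-.005,.002,.038),(.02,-.003,.04),(.03,-.0055,.03),(.03,-.0055,.015),(.03,-.0055,.007),(.028,-.0055,.0045),(.02,-.0055,.0045),(.01,-.0055,.0045),(0,-.0055,.0045),(-.01,-.0055,.0045),(-.02,-.0055,.0045),(-.03,-.0055,.0045)]
rows([T(*l) for l in L],st)
E
```

```text
[-0.0177  0.0051  0.0364]
[ 0.5837119  -0.00847645  0.14201923] [ 0.58479348 -0.00859873  0.14248923]
{'dx': -0.003, 'dy': 0.0139, 'dz': -0.0026, 'wx': 0.0, 'wy': 0.0, 'wz': 0.0}
{'dx': -0.008, 'dy': 0.0388, 'dz': -0.0058, 'wx': 0.0, 'wy': 0.0, 'wz': 0.0}
{'dx': -0.0105, 'dy': 0.0492, 'dz': 0.0038, 'wx': 0.0, 'wy': 0.0, 'wz': 0.0}
{'dx': -0.0105, 'dy': 0.0499, 'dz': 0.0188, 'wx': 0.0, 'wy': 0.0, 'wz': 0.0}
{'dx': -0.0105, 'dy': 0.0503, 'dz': 0.0268, 'wx': 0.0, 'wy': 0.0, 'wz': 0.0}
{'dx': -0.0105, 'dy': 0.0484, 'dz': 0.0294, 'wx': 0.0, 'wy': 0.0, 'wz': 0.0}
{'dx': -0.0105, 'dy': 0.0404, 'dz': 0.0297, 'wx': 0.0, 'wy': 0.0, 'wz': 0.0}
{'dx': -0.0105, 'dy': 0.0304, 'dz': 0.0302, 'wx': 0.0, 'wy': 0.0, 'wz': 0.0}
{'dx': -0.0105, 'dy': 0.0204, 'dz': 0.0306, 'wx': 0.0, 'wy': 0.0, 'wz': 0.0}
{'dx': -0.0105, 'dy': 0.0104, 'dz': 0.0311, 'wx': 0.0, 'wy': 0.0, 'wz': 0.0}
{'dx': -0.0105, 'dy': 0.0004, 'dz': 0.0315, 'wx': 0.0, 'wy': 0.0, 'wz': 0.0}
{'dx': -0.0105, 'dy': -0.0096, 'dz': 0.032, 'wx': 0.0, 'wy': 0.0, 'wz': 0.0}
```

Call:
jog_arm:
  increments:
    - {"fingers":0.0,"dx":-0.003,"dy":0.014,"dz":-0.0025,"wx":0,"wy":0,"wz":0}
    - {"fingers":0.0,"dx":-0.008,"dy":0.039,"dz":-0.006,"wx":0,"wy":0,"wz":0}
    - {"fingers":0.0,"dx":-0.0105,"dy":0.049,"dz":0.004,"wx":0,"wy":0,"wz":0}
    - {"fingers":0.0,"dx":-0.0105,"dy":0.05,"dz":0.019,"wx":0,"wy":0,"wz":0}
    - {"fingers":0.0,"dx":-0.0105,"dy":0.05,"dz":0.027,"wx":0,"wy":0,"wz":0}
    - {"fingers":0.0,"dx":-0.0105,"dy":0.0485,"dz":0.0294,"wx":0,"wy":0,"wz":0}
    - {"fingers":0.0,"dx":-0.0105,"dy":0.0404,"dz":0.0297,"wx":0,"wy":0,"wz":0}
    - {"fingers":0.0,"dx":-0.0105,"dy":0.0304,"dz":0.0302,"wx":0,"wy":0,"wz":0}
    - {"fingers":0.0,"dx":-0.0105,"dy":0.0204,"dz":0.0306,"wx":0,"wy":0,"wz":0}
    - {"fingers":0.0,"dx":-0.0105,"dy":0.0104,"dz":0.0311,"wx":0,"wy":0,"wz":0}
    - {"fingers":0.0,"dx":-0.0105,"dy":0.0004,"dz":0.0315,"wx":0,"wy":0,"wz":0}
    - {"fingers":0.0,"dx":-0.0105,"dy":-0.0096,"dz":0.032,"wx":0,"wy":0,"wz":0}

```text
time: 23.6
position: [0.5717, -0.019, 0.1111]
orientation: [0.712, 0.702, -0.015, -0.016]
wrist_force: [1.1, 1.4, -1.9]
opening: 0.015
```

```bash
python3 - <<'E'
from h import *
overlay('p19',bt=(325,180,405,300),bs=(290,220,430,350))
T=lambda x,y,z,th=0: tool_of(tub(x,y,z),Rz(YAW)@Ry(th))
st=T(-.03,-.0055,.0045)
L=[(-.036,-.0055,.0045),(-.041,-.0055,.0045),(-.044,-.004,.0045),(-.047,-.0065,.0045),(-.05,-.003,.0045),(-.053,-.0065,.0045),(-.056,-.003,.0045),(-.059,-.0055,.0045)]
rows([T(*l) for l in L],st)
E
```

```text
t 23.6 scoop [ 0.5327 -0.0183  0.005 ] tub [-0.0308 -0.0055  0.005 ] eul zyx [-0.014 -0.001  0.002] F [ 1.1  1.4 -1.9]
{'dx': 0.0, 'dy': -0.006, 'dz': 0.0003, 'wx': 0.0, 'wy': 0.0, 'wz': 0.0}
{'dx': 0.0, 'dy': -0.011, 'dz': 0.0005, 'wx': 0.0, 'wy': 0.0, 'wz': 0.0}
{'dx': 0.0015, 'dy': -0.014, 'dz': 0.0006, 'wx': 0.0, 'wy': 0.0, 'wz': 0.0}
{'dx': -0.001, 'dy': -0.017, 'dz': 0.0008, 'wx': 0.0, 'wy': 0.0, 'wz': 0.0}
{'dx': 0.0025, 'dy': -0.02, 'dz': 0.0009, 'wx': 0.0, 'wy': 0.0, 'wz': 0.0}
{'dx': -0.001, 'dy': -0.023, 'dz': 0.001, 'wx': 0.0, 'wy': 0.0, 'wz': 0.0}
{'dx': 0.0025, 'dy': -0.026, 'dz': 0.0012, 'wx': 0.0, 'wy': 0.0, 'wz': 0.0}
{'dx': 0.0, 'dy': -0.029, 'dz': 0.0013, 'wx': 0.0, 'wy': 0.0, 'wz': 0.0}
```

View pics/p19.png

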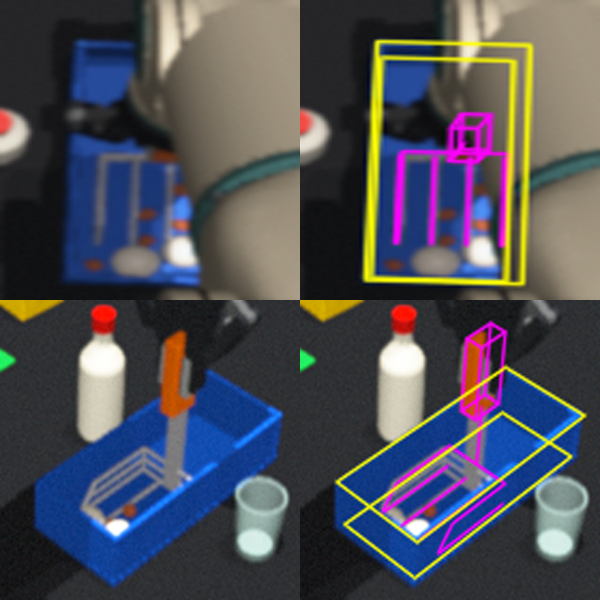

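Call:
jog_arm:
  increments:
    - {"fingers":0.0,"dx":-0.002,"dy":-0.006,"dz":0.0005,"wx":0,"wy":0,"wz":0}
    - {"fingers":0.0,"dx":-0.002,"dy":-0.011,"dz":0.0008,"wx":0,"wy":0,"wz":0}
    - {"fingers":0.0,"dx":0.0015,"dy":-0.014,"dz":0.001,"wx":0,"wy":0,"wz":0}
    - {"fingers":0.0,"dx":-0.002,"dy":-0.017,"dz":0.001,"wx":0,"wy":0,"wz":0}
    - {"fingers":0.0,"dx":0.0025,"dy":-0.02,"dz":0.001,"wx":0,"wy":0,"wz":0}

```text
time: 24.32
position: [0.5551, -0.0178, 0.1118]
orientation: [0.712, 0.702, -0.013, -0.014]
wrist_force: [4.2, -2.9, -2.8]
opening: 0.0151
```

```bash
python3 - <<'E'
from h import *
overlay('p20',bt=(325,180,405,300),bs=(290,220,430,350))
E
```

```text
t 24.325 scoop [ 0.5166 -0.0173  0.0055] tub [-0.0468 -0.0047  0.0055] eul zyx [-0.014 -0.007  0.   ] F [ 4.2 -2.9 -2.8]
```

View pics/p20.png

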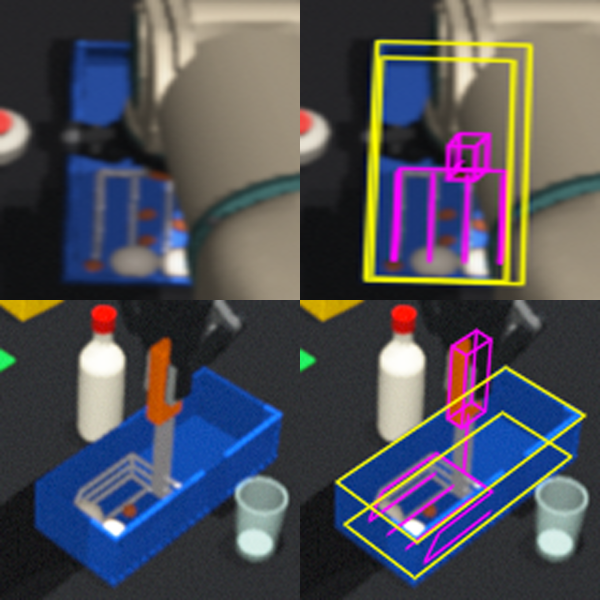

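Call:
jog_arm:
  increments:
    - {"fingers":0.0,"dx":-0.002,"dy":-0.003,"dz":0.0002,"wx":0,"wy":0,"wz":0}
    - {"fingers":0.0,"dx":0.0025,"dy":-0.006,"dz":0.0004,"wx":0,"wy":0,"wz":0}
    - {"fingers":0.0,"dx":-0.002,"dy":-0.009,"dz":0.0005,"wx":0,"wy":0,"wz":0}
    - {"fingers":0.0,"dx":0.0025,"dy":-0.012,"dz":0.0006,"wx":0,"wy":0,"wz":0}
    - {"fingers":0.0,"dx":0.0,"dy":-0.015,"dz":0.0008,"wx":0,"wy":0,"wz":0}

```text
time: 25.05
position: [0.5395, -0.016, 0.1115]
orientation: [0.712, 0.702, -0.013, -0.015]
wrist_force: [7.5, 1.6, 2.5]
opening: 0.0154
```

```bash
python3 - <<'E'
from h import *
overlay('p21',bt=(325,180,405,300),bs=(290,220,430,350))
E
```

```text
t 25.05 scoop [ 0.501  -0.0153  0.0053] tub [-0.0625 -0.003   0.0053] eul zyx [-0.014 -0.006  0.002] F [7.5 1.6 2.5]
```

View pics/p21.png

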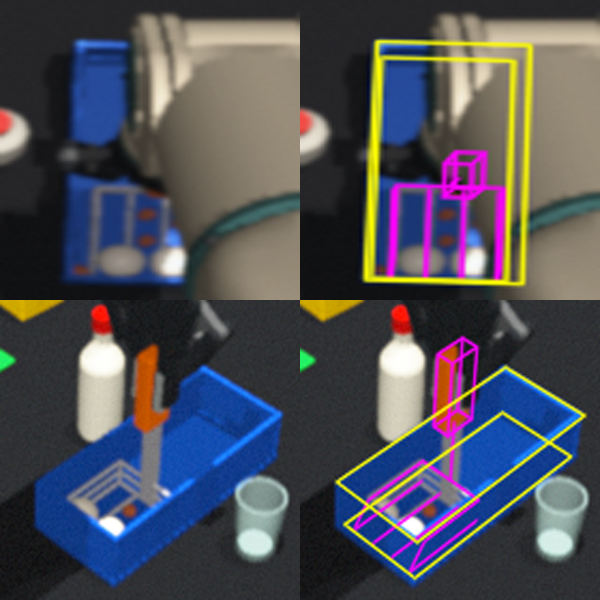

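```bash
python3 - <<'E'
from h import *
for f in ('side0','p19_side','p20_side','p21_side'):
    im=cv2.imread(f'pics/{f}.png'); h=cv2.cvtColor(im,cv2.COLOR_BGR2HSV); m=((h[...,0]<8)|(h[...,0]>172))&(h[...,1]>180)&(h[...,2]>120); m[:,:322]=0;m[:,350:]=0;m[:215]=0;m[245:]=0
    ys,xs=np.nonzero(m); print(f,len(xs),xs.mean(),ys.mean())
for f in ('top0','p19_top','p20_top','p21_top'):
    im=cv2.imread(f'pics/{f}.png'); h=cv2.cvtColor(im,cv2.COLOR_BGR2HSV); m=((h[...,0]<8)|(h[...,0]>172))&(h[...,1]>120)&(h[...,2]>90); m[:,:312]=0;m[:,336:]=0;m[:215]=0;m[245:]=0
    ys,xs=np.nonzero(m); print(f,len(xs),xs.mean(),ys.mean())
ims=[cv2.resize(cv2.imread(f'pics/{f}_side.png')[215:290,310:365],(260,355),interpolation=3) for f in('p19','p20','p21')]
cv2.imwrite('pics/fl.png',np.hstack(ims))
E
```

```text
side0 118 337.8305084745763 227.66101694915255
p19_side 119 337.9495798319328 227.64705882352942
p20_side 120 337.9166666666667 227.69166666666666
p21_side 89 336.6292134831461 228.06741573033707
top0 73 323.013698630137 228.64383561643837
p19_top 73 323.013698630137 228.64383561643837
p20_top 73 323.013698630137 228.64383561643837
p21_top 73 323.013698630137 228.64383561643837
```

View pics/fl.png

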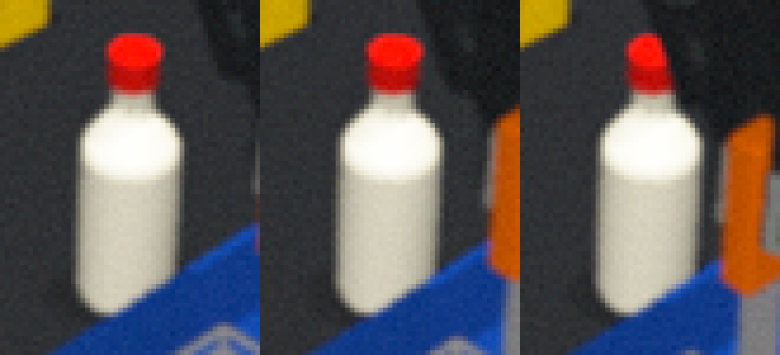

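```bash
python3 - <<'E'
from h import *
T=lambda x,y,z,th=0: tool_of(tub(x,y,z),Rz(YAW)@Ry(th))
st=T(-.065,-.0052,.0045)
L=[(-.060,0,.0055),(-.0595,.08,.0055),(-.059,.18,.006),(-.058,.28,.008),(-.056,.36,.010),(-.056,.38,.015),(-.056,.38,.025)]
rows([backtilt(x,t,z,-.003) for x,t,z in L],st)
E
```

```text
{'dx': 0.0022, 'dy': 0.0049, 'dz': -0.0012, 'wx': 0.0, 'wy': 0.0, 'wz': 0.0}
{'dx': 0.0022, 'dy': 0.0139, 'dz': -0.0015, 'wx': 0.08, 'wy': -0.0, 'wz': 0.0}
{'dx': 0.0022, 'dy': 0.025, 'dz': -0.0014, 'wx': 0.18, 'wy': -0.0, 'wz': -0.0}
{'dx': 0.0022, 'dy': 0.0364, 'dz': -0.0018, 'wx': 0.28, 'wy': 0.0, 'wz': 0.0}
{'dx': 0.0022, 'dy': 0.0465, 'dz': -0.0018, 'wx': 0.36, 'wy': 0.0, 'wz': 0.0}
{'dx': 0.0022, 'dy': 0.0483, 'dz': -0.0062, 'wx': 0.38, 'wy': -0.0, 'wz': 0.0}
{'dx': 0.0022, 'dy': 0.0478, 'dz': -0.0162, 'wx': 0.38, 'wy': -0.0, 'wz': 0.0}
```

Call:
jog_arm:
  increments:
    - {"fingers":0.0,"dx":0.001,"dy":0.004,"dz":-0.001,"wx":0,"wy":0,"wz":0}
    - {"fingers":0.0,"dx":0.002,"dy":0.014,"dz":-0.0015,"wx":0.08,"wy":0,"wz":0}
    - {"fingers":0.0,"dx":0.002,"dy":0.025,"dz":-0.0015,"wx":0.18,"wy":0,"wz":0}
    - {"fingers":0.0,"dx":0.002,"dy":0.0365,"dz":-0.002,"wx":0.28,"wy":0,"wz":0}
    - {"fingers":0.0,"dx":0.002,"dy":0.0465,"dz":-0.002,"wx":0.36,"wy":0,"wz":0}
    - {"fingers":0.0,"dx":0.002,"dy":0.0483,"dz":-0.006,"wx":0.38,"wy":0,"wz":0}
    - {"fingers":0.0,"dx":0.002,"dy":0.048,"dz":-0.016,"wx":0.38,"wy":0,"wz":0}

```text
time: 26.02
position: [0.584, -0.0145, 0.1229]
orientation: [0.695, 0.686, -0.149, -0.153]
wrist_force: [1.0, -1.3, -2.8]
opening: 0.0155
```

```bash
python3 - <<'E'
from h import *
overlay('p22',bt=(325,180,405,300),bs=(290,220,430,350))
E
```

```text
t 26.025 scoop [ 0.5078 -0.0133  0.0394] tub [-0.0557 -0.0009  0.0394] eul zyx [-0.013  0.386  0.002] F [ 1.  -1.3 -2.8]
```

View pics/p22.png

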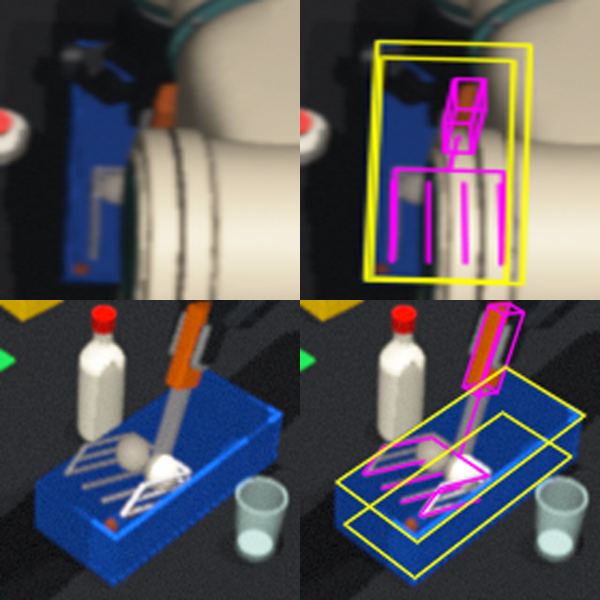

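Both balls are now at the back of the scoop (side px about (351,287) and (367,294)). I lift straight up and inspect for chips.

```bash
python3 - <<'E'
from h import *
st=backtilt(-.056,.38,.025,-.003)
b=tiptilt(J[0]+.005,J[1],.14,.33,YAW)
rows([backtilt(-.05,.38,z,-.003) for z in(.035,.055,.075,.095)],st)
print(); a=backtilt(-.05,.38,.095,-.003); rows(interp(a,b,8),a)
print('pour'); rows([tiptilt(J[0]+.005,J[1],z,t,YAW) for t,z in((.2,.115),(.07,.088),(-.06,.07),(-.16,.062),(-.24,.057),(-.3,.054),(-.34,.053))],b)
E
```

```text
{'dx': -0.0, 'dy': 0.0013, 'dz': -0.0116, 'wx': 0.0, 'wy': 0.0, 'wz': 0.0}
{'dx': -0.0, 'dy': -0.0069, 'dz': -0.0298, 'wx': 0.0, 'wy': 0.0, 'wz': 0.0}
{'dx': -0.0, 'dy': -0.0151, 'dz': -0.048, 'wx': 0.0, 'wy': 0.0, 'wz': 0.0}
{'dx': -0.0, 'dy': -0.0234, 'dz': -0.0662, 'wx': 0.0, 'wy': 0.0, 'wz': 0.0}

{'dx': -0.0323, 'dy': 0.0066, 'dz': -0.0057, 'wx': -0.0063, 'wy': 0.0, 'wz': 0.0}
{'dx': -0.0646, 'dy': 0.0133, 'dz': -0.0113, 'wx': -0.0125, 'wy': 0.0, 'wz': 0.0}
{'dx': -0.097, 'dy': 0.0199, 'dz': -0.017, 'wx': -0.0187, 'wy': 0.0, 'wz': 0.0}
{'dx': -0.1293, 'dy': 0.0265, 'dz': -0.0227, 'wx': -0.025, 'wy': 0.0, 'wz': 0.0}
{'dx': -0.1616, 'dy': 0.0331, 'dz': -0.0284, 'wx': -0.0312, 'wy': -0.0, 'wz': 0.0}
{'dx': -0.1939, 'dy': 0.0398, 'dz': -0.034, 'wx': -0.0375, 'wy': 0.0, 'wz': -0.0}
{'dx': -0.2262, 'dy': 0.0464, 'dz': -0.0397, 'wx': -0.0437, 'wy': 0.0, 'wz': -0.0}
{'dx': -0.2585, 'dy': 0.053, 'dz': -0.0454, 'wx': -0.05, 'wy': 0.0, 'wz': -0.0}
pour
{'dx': -0.0, 'dy': -0.0057, 'dz': 0.0143, 'wx': -0.13, 'wy': -0.0, 'wz': -0.0}
{'dx': -0.0, 'dy': -0.0117, 'dz': 0.0325, 'wx': -0.26, 'wy': -0.0, 'wz': -0.0}
{'dx': 0.0, 'dy': -0.0217, 'dz': 0.0444, 'wx': -0.39, 'wy': -0.0, 'wz': 0.0}
{'dx': 0.0, 'dy': -0.032, 'dz': 0.0496, 'wx': -0.49, 'wy': -0.0, 'wz': 0.0}
{'dx': 0.0, 'dy': -0.0408, 'dz': 0.0534, 'wx': -0.57, 'wy': -0.0, 'wz': 0.0}
{'dx': 0.0, 'dy': -0.0477, 'dz': 0.0561, 'wx': -0.63, 'wy': -0.0, 'wz': 0.0}
{'dx': 0.0, 'dy': -0.0527, 'dz': 0.0573, 'wx': -0.67, 'wy': -0.0, 'wz': 0.0}
```

Call:
jog_arm:
  increments:
    - {"fingers":0.0,"dx":0,"dy":0.001,"dz":-0.0115,"wx":0,"wy":0,"wz":0}
    - {"fingers":0.0,"dx":0,"dy":-0.007,"dz":-0.03,"wx":0,"wy":0,"wz":0}
    - {"fingers":0.0,"dx":0,"dy":-0.015,"dz":-0.048,"wx":0,"wy":0,"wz":0}
    - {"fingers":0.0,"dx":0,"dy":-0.0235,"dz":-0.066,"wx":0,"wy":0,"wz":0}
    - {"fingers":0.0,"dx":0,"dy":-0.0235,"dz":-0.066,"wx":0,"wy":0,"wz":0}

```text
time: 26.75
position: [0.593, -0.0151, 0.1969]
orientation: [0.696, 0.687, -0.146, -0.149]
wrist_force: [0.7, -0.3, -5.0]
opening: 0.015
```

```bash
python3 - <<'E'
from h import *
overlay('p23',bt=(325,180,405,300),bs=(290,190,430,350))
im=cv2.imread('pics/p23_side.png'); cv2.imwrite('pics/p23z.png',cv2.resize(im[215:340,300:425],(600,600),interpolation=3))
E
```

```text
t 26.75 scoop [ 0.5178 -0.0139  0.1126] tub [-0.0457 -0.0013  0.1126] eul zyx [-0.013  0.375  0.002] F [ 0.7 -0.3 -5. ]
```

View pics/p23z.png

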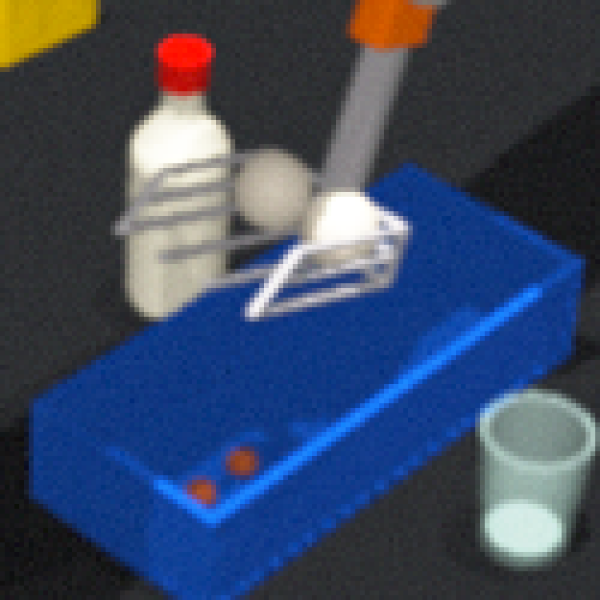

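View pics/p23.png

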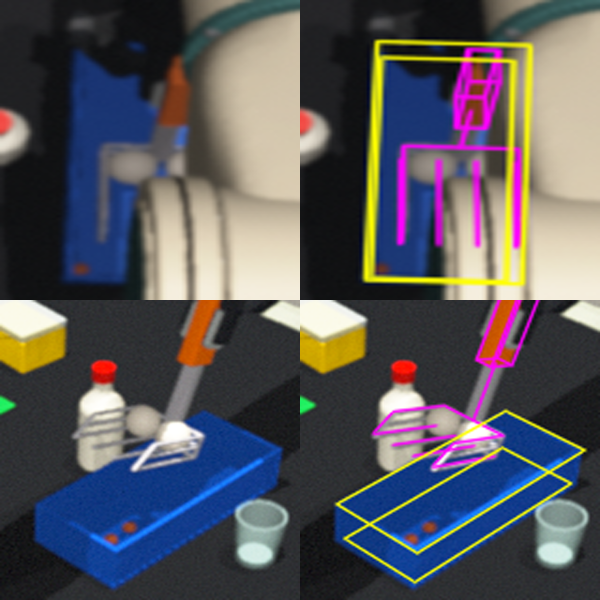

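Call:
jog_arm:
  increments:
    - {"fingers":0.0,"dx":-0.01,"dy":0.002,"dz":-0.002,"wx":-0.002,"wy":0,"wz":0}
    - {"fingers":0.0,"dx":-0.03,"dy":0.006,"dz":-0.005,"wx":-0.006,"wy":0,"wz":0}
    - {"fingers":0.0,"dx":-0.06,"dy":0.012,"dz":-0.01,"wx":-0.012,"wy":0,"wz":0}
    - {"fingers":0.0,"dx":-0.095,"dy":0.019,"dz":-0.016,"wx":-0.018,"wy":0,"wz":0}
    - {"fingers":0.0,"dx":-0.13,"dy":0.027,"dz":-0.023,"wx":-0.025,"wy":0,"wz":0}
    - {"fingers":0.0,"dx":-0.165,"dy":0.034,"dz":-0.029,"wx":-0.032,"wy":0,"wz":0}
    - {"fingers":0.0,"dx":-0.2,"dy":0.041,"dz":-0.035,"wx":-0.039,"wy":0,"wz":0}
    - {"fingers":0.0,"dx":-0.23,"dy":0.047,"dz":-0.04,"wx":-0.044,"wy":0,"wz":0}
    - {"fingers":0.0,"dx":-0.25,"dy":0.051,"dz":-0.044,"wx":-0.049,"wy":0,"wz":0}
    - {"fingers":0.0,"dx":-0.258,"dy":0.053,"dz":-0.045,"wx":-0.05,"wy":0,"wz":0}
    - {"fingers":0.0,"dx":-0.2585,"dy":0.053,"dz":-0.0455,"wx":-0.05,"wy":0,"wz":0}

```text
time: 28.22
position: [0.6547, -0.2753, 0.213]
orientation: [0.7, 0.689, -0.13, -0.134]
wrist_force: [-0.4, 1.2, -3.8]
opening: 0.0151
```

```bash
python3 - <<'E'
from h import *
overlay('p24',bt=(425,190,525,290),bs=(400,230,560,410))
im=cv2.imread('pics/p24_top.png')[190:300,335:395]
a=cv2.imread('pics/p24.png'); cv2.imwrite('pics/p24b.png',np.hstack([cv2.resize(a,(480,480)),cv2.resize(im,(262,480),interpolation=3)]))
E
```

```text
t 28.225 scoop [ 0.5832 -0.2741  0.1255] tub [ 0.0233 -0.2606  0.1255] eul zyx [-0.015  0.331  0.002] F [-0.4  1.2 -3.8]
```

View pics/p24b.png

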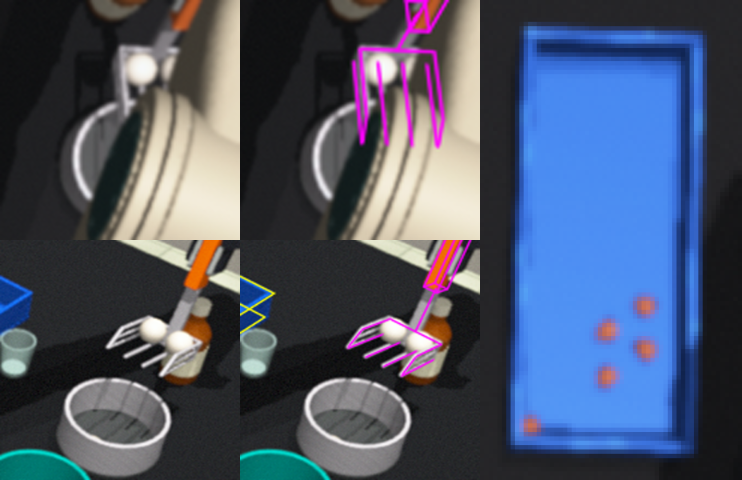

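All five chips are in the tub (right panel) and two balls are in the scoop over the jar. Pouring.

Call:
jog_arm:
  increments:
    - {"fingers":0.0,"dx":0,"dy":-0.0055,"dz":0.0145,"wx":-0.13,"wy":0,"wz":0}
    - {"fingers":0.0,"dx":0,"dy":-0.0115,"dz":0.0325,"wx":-0.26,"wy":0,"wz":0}
    - {"fingers":0.0,"dx":0,"dy":-0.0215,"dz":0.0445,"wx":-0.39,"wy":0,"wz":0}
    - {"fingers":0.0,"dx":0,"dy":-0.032,"dz":0.0495,"wx":-0.49,"wy":0,"wz":0}
    - {"fingers":0.0,"dx":0,"dy":-0.041,"dz":0.0535,"wx":-0.57,"wy":0,"wz":0}
    - {"fingers":0.0,"dx":0,"dy":-0.0477,"dz":0.056,"wx":-0.63,"wy":0,"wz":0}
    - {"fingers":0.0,"dx":0,"dy":-0.0527,"dz":0.0573,"wx":-0.67,"wy":0,"wz":0}
    - {"fingers":0.0,"dx":0,"dy":-0.0527,"dz":0.0573,"wx":-0.67,"wy":0,"wz":0}
    - {"fingers":0.0,"dx":0,"dy":-0.0527,"dz":0.0573,"wx":-0.67,"wy":0,"wz":0}

```text
time: 29.45
position: [0.5861, -0.2729, 0.1804]
orientation: [0.704, 0.695, 0.104, 0.104]
wrist_force: [0.3, -0.5, -1.5]
opening: 0.0155
```

```bash
python3 - <<'E'
from h import *
overlay('p25',bt=(425,190,525,290),bs=(400,230,560,410))
print(manip.sense()['q'])
st=tiptilt(J[0]+.005,J[1],.053,-.34,YAW)
A=[tiptilt(J[0]+.008,J[1],z,t,YAW) for t,z in((-.25,.08),(-.12,.115),(0,.16))]
rows(A,st)
E
```

```text
t 29.45 scoop [ 0.5847 -0.2727  0.0674] tub [ 0.0247 -0.2592  0.0674] eul zyx [-0.013 -0.341  0.001] F [ 0.3 -0.5 -1.5]
[ 0.57199161  0.58198582 -0.16715103  1.84955387 -0.07405409  0.44828738
  2.06492024]
{'dx': 0.0, 'dy': 0.0203, 'dz': -0.0177, 'wx': 0.09, 'wy': 0.0, 'wz': -0.0}
{'dx': 0.0, 'dy': 0.043, 'dz': -0.0392, 'wx': 0.22, 'wy': 0.0, 'wz': -0.0}
{'dx': 0.0, 'dy': 0.0661, 'dz': -0.0698, 'wx': 0.34, 'wy': -0.0, 'wz': -0.0}
```

View pics/p25.png

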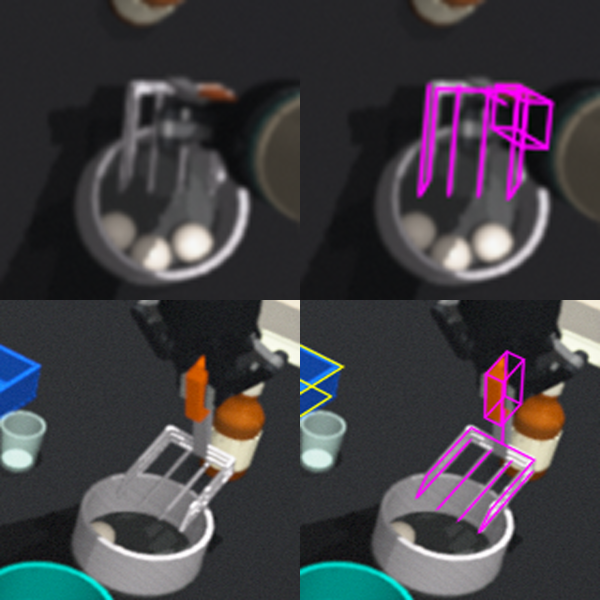

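```bash
python3 - <<'E'
from h import *
a=tiptilt(J[0]+.008,J[1],.16,0,YAW); b=tool_of([.517,.280,.16],Rz(-.4)); print(b[0])
rows(interp(a,b,11),a)
E
```

```text
[0.5530552  0.26475611 0.26601923]
{'dx': 0.049, 'dy': -0.0075, 'dz': 0.0003, 'wx': 0.0, 'wy': 0.0016, 'wz': 0.0351}
{'dx': 0.0981, 'dy': -0.0151, 'dz': 0.0007, 'wx': 0.0, 'wy': 0.0032, 'wz': 0.0702}
{'dx': 0.1471, 'dy': -0.0226, 'dz': 0.001, 'wx': 0.0, 'wy': 0.0047, 'wz': 0.1052}
{'dx': 0.1961, 'dy': -0.0301, 'dz': 0.0014, 'wx': 0.0, 'wy': 0.0063, 'wz': 0.1403}
{'dx': 0.2451, 'dy': -0.0377, 'dz': 0.0017, 'wx': -0.0, 'wy': 0.0079, 'wz': 0.1754}
{'dx': 0.2942, 'dy': -0.0452, 'dz': 0.002, 'wx': 0.0, 'wy': 0.0095, 'wz': 0.2105}
{'dx': 0.3432, 'dy': -0.0528, 'dz': 0.0024, 'wx': -0.0, 'wy': 0.0111, 'wz': 0.2456}
{'dx': 0.3922, 'dy': -0.0603, 'dz': 0.0027, 'wx': 0.0, 'wy': 0.0126, 'wz': 0.2807}
{'dx': 0.4412, 'dy': -0.0678, 'dz': 0.0031, 'wx': 0.0, 'wy': 0.0142, 'wz': 0.3157}
{'dx': 0.4903, 'dy': -0.0754, 'dz': 0.0034, 'wx': -0.0, 'wy': 0.0158, 'wz': 0.3508}
{'dx': 0.5393, 'dy': -0.0829, 'dz': 0.0037, 'wx': 0.0, 'wy': 0.0174, 'wz': 0.3859}
```

Call:
jog_arm:
  increments:
    - {"fingers":0.0,"dx":0,"dy":0.01,"dz":-0.009,"wx":0.045,"wy":0,"wz":0}
    - {"fingers":0.0,"dx":0,"dy":0.0205,"dz":-0.018,"wx":0.09,"wy":0,"wz":0}
    - {"fingers":0.0,"dx":0,"dy":0.043,"dz":-0.039,"wx":0.22,"wy":0,"wz":0}
    - {"fingers":0.0,"dx":0,"dy":0.066,"dz":-0.07,"wx":0.34,"wy":0,"wz":0}
    - {"fingers":0.0,"dx":0,"dy":0.066,"dz":-0.07,"wx":0.34,"wy":0,"wz":0}

```text
time: 30.18
position: [0.6342, -0.2725, 0.2688]
orientation: [0.71, 0.704, -0.013, -0.013]
wrist_force: [0.6, 0.1, -2.3]
opening: 0.0153
```

Call:
jog_arm:
  increments:
    - {"fingers":0.0,"dx":0.02,"dy":-0.003,"dz":0,"wx":0,"wy":0,"wz":0.014}
    - {"fingers":0.0,"dx":0.06,"dy":-0.009,"dz":0,"wx":0,"wy":0.002,"wz":0.043}
    - {"fingers":0.0,"dx":0.115,"dy":-0.018,"dz":0,"wx":0,"wy":0.004,"wz":0.082}
    - {"fingers":0.0,"dx":0.17,"dy":-0.026,"dz":0.001,"wx":0,"wy":0.005,"wz":0.122}
    - {"fingers":0.0,"dx":0.225,"dy":-0.035,"dz":0.0015,"wx":0,"wy":0.007,"wz":0.161}
    - {"fingers":0.0,"dx":0.28,"dy":-0.043,"dz":0.002,"wx":0,"wy":0.009,"wz":0.2}
    - {"fingers":0.0,"dx":0.335,"dy":-0.0515,"dz":0.002,"wx":0,"wy":0.011,"wz":0.24}
    - {"fingers":0.0,"dx":0.39,"dy":-0.06,"dz":0.003,"wx":0,"wy":0.0125,"wz":0.28}
    - {"fingers":0.0,"dx":0.44,"dy":-0.0675,"dz":0.003,"wx":0,"wy":0.014,"wz":0.315}
    - {"fingers":0.0,"dx":0.485,"dy":-0.0745,"dz":0.0035,"wx":0,"wy":0.0155,"wz":0.347}
    - {"fingers":0.0,"dx":0.52,"dy":-0.08,"dz":0.0035,"wx":0,"wy":0.017,"wz":0.372}
    - {"fingers":0.0,"dx":0.539,"dy":-0.083,"dz":0.0037,"wx":0,"wy":0.0174,"wz":0.386}

```text
time: 31.68
position: [0.5505, 0.2681, 0.2656]
orientation: [0.833, 0.553, -0.012, -0.02]
wrist_force: [-0.3, -0.3, -2.1]
opening: 0.0153
```

```bash
python3 - <<'E'
from h import *
overlay('p26',bt=(170,170,310,310),bs=(180,130,330,280))
rows([tool_of([.517,.280,z],Rz(-.4)) for z in(.1,.03,.006)])
E
```

```text
t 31.675 scoop [0.5143 0.2835 0.1596] tub [-0.0532  0.296   0.1596] eul zyx [-0.398  0.002  0.002] F [-0.3 -0.3 -2.1]
{'dx': -0.0027, 'dy': 0.0068, 'dz': 0.0593, 'wx': -0.0022, 'wy': -0.0021, 'wz': 0.0044}
{'dx': -0.0029, 'dy': 0.0101, 'dz': 0.1292, 'wx': -0.0022, 'wy': -0.0021, 'wz': 0.0044}
{'dx': -0.0029, 'dy': 0.0112, 'dz': 0.1532, 'wx': -0.0022, 'wy': -0.0021, 'wz': 0.0044}
```

View pics/p26.png

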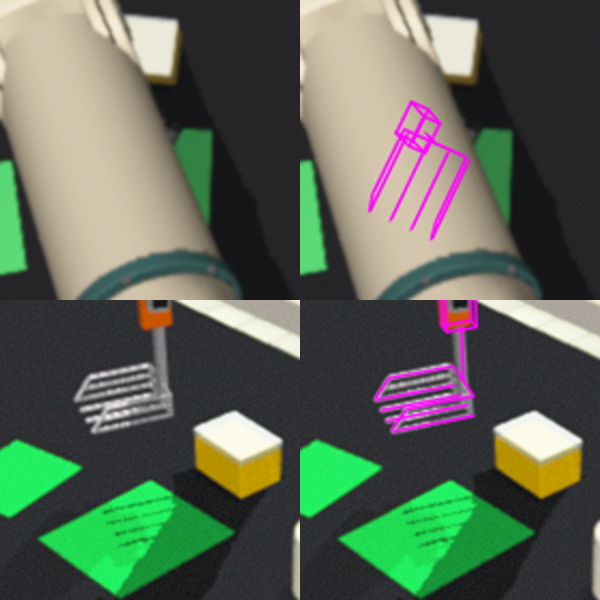

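Call:
jog_arm:
  increments:
    - {"fingers":0.0,"dx":0,"dy":0.002,"dz":0.03,"wx":0,"wy":0,"wz":0}
    - {"fingers":0.0,"dx":0,"dy":0.004,"dz":0.075,"wx":0,"wy":0,"wz":0}
    - {"fingers":0.0,"dx":0,"dy":0.006,"dz":0.11,"wx":0,"wy":0,"wz":0}
    - {"fingers":0.0,"dx":0,"dy":0.007,"dz":0.133,"wx":0,"wy":0,"wz":0}
    - {"fingers":0.0,"dx":0,"dy":0.0075,"dz":0.145,"wx":0,"wy":0,"wz":0}
    - {"fingers":0.0,"dx":0,"dy":0.0075,"dz":0.151,"wx":0,"wy":0,"wz":0}
    - {"fingers":0.0,"dx":0,"dy":0.0075,"dz":0.1535,"wx":0,"wy":0,"wz":0}
    - {"fingers":0.0,"dx":0,"dy":0.0075,"dz":0.1535,"wx":0,"wy":0,"wz":0}

```text
time: 32.78
position: [0.5535, 0.266, 0.1137]
orientation: [0.833, 0.552, -0.011, -0.019]
wrist_force: [-0.6, 0.5, -1.6]
opening: 0.0154
```

```bash
python3 - <<'E'
from h import *
overlay('p27',bt=(170,170,310,310),bs=(180,130,330,280))
E
```

```text
t 32.775 scoop [0.5176 0.2815 0.0077] tub [-0.0499  0.2941  0.0077] eul zyx [-0.4   -0.001  0.003] F [-0.6  0.5 -1.6]
```

View pics/p27.png

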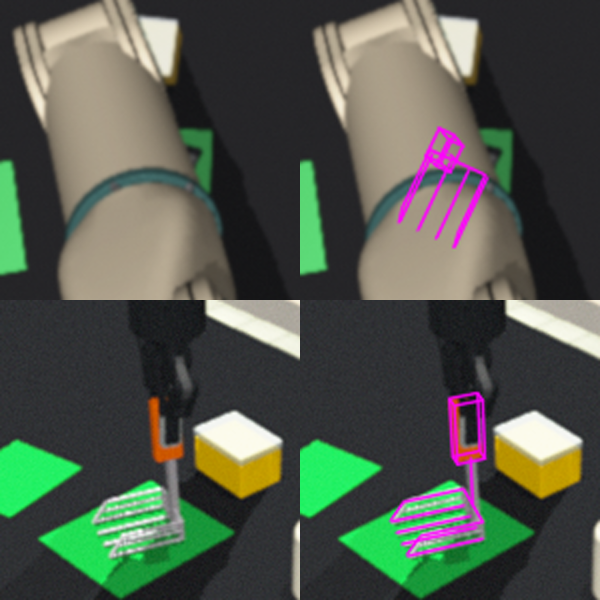

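Aligned over the middle of the mat. Lowering the last millimetres until light contact.

Call:
jog_arm:
  increments:
    - {"fingers":0.0,"dx":0,"dy":0,"dz":0.0015,"wx":0,"wy":0,"wz":0}
    - {"fingers":0.0,"dx":0,"dy":0,"dz":0.003,"wx":0,"wy":0,"wz":0}
    - {"fingers":0.0,"dx":0,"dy":0,"dz":0.004,"wx":0,"wy":0,"wz":0}
    - {"fingers":0.0,"dx":0,"dy":0,"dz":0.004,"wx":0,"wy":0,"wz":0}

```text
time: 33.38
position: [0.5545, 0.2659, 0.1108]
orientation: [0.833, 0.552, -0.01, -0.019]
wrist_force: [0.7, -1.4, 8.2]
opening: 0.0154
```

Call:
jog_arm:
  increments:
    - {"fingers":0.0,"dx":0,"dy":0,"dz":-0.0008,"wx":0,"wy":0,"wz":0}
    - {"fingers":0.0,"dx":0,"dy":0,"dz":-0.0008,"wx":0,"wy":0,"wz":0}
    - {"fingers":0.02,"dx":0,"dy":0,"dz":-0.0008,"wx":0,"wy":0,"wz":0}
    - {"fingers":0.03,"dx":0,"dy":0,"dz":-0.0008,"wx":0,"wy":0,"wz":0}
    - {"fingers":0.05,"dx":0,"dy":0,"dz":-0.0008,"wx":0,"wy":0,"wz":0}
    - {"fingers":0.07,"dx":0,"dy":0,"dz":-0.0008,"wx":0,"wy":0,"wz":0}
    - {"fingers":0.07,"dx":0,"dy":0,"dz":-0.0008,"wx":0,"wy":0,"wz":0}

```text
time: 34.25
position: [0.5528, 0.266, 0.1098]
orientation: [0.833, 0.552, -0.012, -0.019]
wrist_force: [0.5, 0.0, -0.6]
opening: 0.0701
```

```bash
python3 - <<'E'
from h import *
overlay('p28',bt=(170,170,310,310),bs=(180,130,330,280))
p,R,s=state(); rows([(p+[0,0,.06],R),(p+[0,0,.15],R)])
E
```

```text
t 34.25 scoop [0.5168 0.2814 0.0037] tub [-0.0507  0.2939  0.0037] eul zyx [-0.4    0.     0.002] F [ 0.5  0.  -0.6]
{'dx': 0.0001, 'dy': -0.0027, 'dz': -0.0599, 'wx': 0.0, 'wy': 0.0, 'wz': 0.0}
{'dx': 0.0003, 'dy': -0.0068, 'dz': -0.1498, 'wx': 0.0, 'wy': 0.0, 'wz': 0.0}
```

View pics/p28.png

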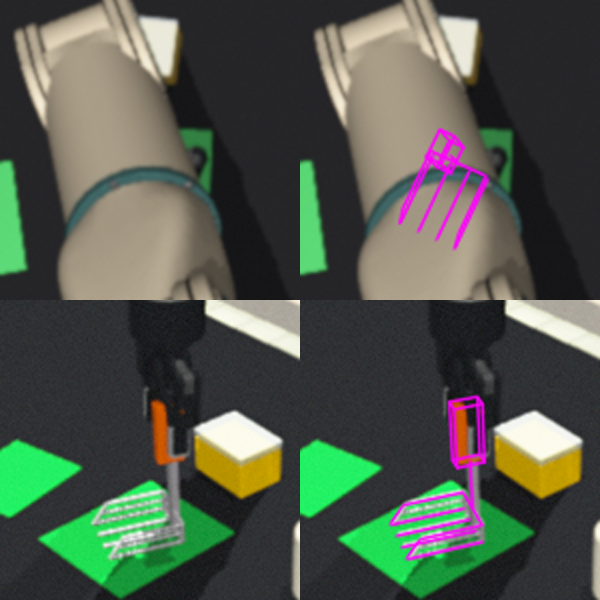

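The scoop stands free between the open fingers. Going straight up, then sideways out of the camera's view.

Call:
jog_arm:
  increments:
    - {"fingers":0.07,"dx":0,"dy":-0.001,"dz":-0.015,"wx":0,"wy":0,"wz":0}
    - {"fingers":0.07,"dx":0,"dy":-0.002,"dz":-0.045,"wx":0,"wy":0,"wz":0}
    - {"fingers":0.07,"dx":0,"dy":-0.004,"dz":-0.085,"wx":0,"wy":0,"wz":0}
    - {"fingers":0.07,"dx":0,"dy":-0.006,"dz":-0.13,"wx":0,"wy":0,"wz":0}
    - {"fingers":0.07,"dx":0.02,"dy":-0.03,"dz":-0.15,"wx":0,"wy":0,"wz":0}
    - {"fingers":0.07,"dx":0.05,"dy":-0.07,"dz":-0.15,"wx":0,"wy":0,"wz":0}
    - {"fingers":0.07,"dx":0.08,"dy":-0.11,"dz":-0.15,"wx":0,"wy":0,"wz":0}
    - {"fingers":0.07,"dx":0.11,"dy":-0.15,"dz":-0.15,"wx":0,"wy":0,"wz":0}
    - {"fingers":0.07,"dx":0.14,"dy":-0.19,"dz":-0.15,"wx":0,"wy":0,"wz":0}
    - {"fingers":0.07,"dx":0.17,"dy":-0.22,"dz":-0.15,"wx":0,"wy":0,"wz":0}
    - {"fingers":0.07,"dx":0.18,"dy":-0.23,"dz":-0.15,"wx":0,"wy":0,"wz":0}
    - {"fingers":0.07,"dx":0.18,"dy":-0.23,"dz":-0.15,"wx":0,"wy":0,"wz":0}

```text
time: 35.85
position: [0.4173, 0.5186, 0.2708]
orientation: [0.833, 0.553, -0.012, -0.019]
wrist_force: [0.3, -0.7, 0.3]
opening: 0.0699
```

```bash
python3 - <<'E'
from h import *
for n in('top','side'):
    im=imaging.camera(n)[:,:,::-1]; cv2.imwrite(f'pics/f_{n}.png',im)
t=cv2.imread('pics/f_top.png');s=cv2.imread('pics/f_side.png')
cv2.imwrite('pics/f.png',np.vstack([cv2.resize(t[150:350,110:530],(630,300),interpolation=3),cv2.resize(s[150:420,140:560],(467,300),interpolation=3)[:, :630] if False else cv2.copyMakeBorder(cv2.resize(s[150:420,140:560],(467,300),interpolation=3),0,0,0,163,0)]))
print(state()[0],state()[2]['time'])
E
```

```text
[0.41905068 0.51636636 0.270607  ] 35.95
```

View pics/f.png

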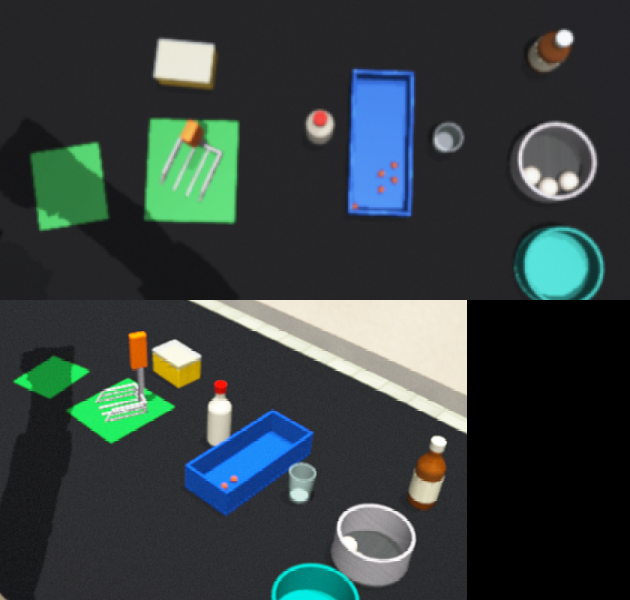

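```bash
python3 - <<'E'
from h import *
a=cv2.imread('pics/top0.png').astype(int);b=cv2.imread('pics/f_top.png').astype(int)
for n,(u0,v0,u1,v1) in dict(flask=(310,220,336,250),beaker=(396,230,422,254),bottle=(460,165,495,200),tipbox=(210,172,258,212)).items(): print(n,np.abs(a-b)[v0:v1,u0:u1].mean().round(2))
k=420/630
for uv in((532,176),(549,187),(569,181)): 
    w=atz('top',[(110+uv[0]*k,150+uv[1]*k)],.02)[0]; print('ball dist jar',np.hypot(*(w[:2]-J)).round(3))
print(manip.finish_job())
E
```

```text
flask 0.57
beaker 0.59
bottle 0.59
tipbox 0.5
ball dist jar 0.033
ball dist jar 0.036
ball dist jar 0.04
the job is handed in; nothing more can be done
None
```

I scooped all three balls into the steel jar, stood the scoop back on its mat and handed the job in at about 36 s. The system reports no verdict, so the state below comes from my last pictures.

**How it went:**
- I picked the scoop from the 160 x 140 mm mat. The first pass brought out one ball.
- The other two were jammed side by side at the tub's near wall. I rolled one free by pressing lightly on it with the scoop's wires, then picked up both with a small side-to-side push.
- Both loads went in with the scoop's tips at about the jar's rim.

**Last checks:**
- **Balls:** all three are in the jar, 33, 36 and 40 mm from its centre. The limit is 45 mm.
- **Chips:** all five are in the tub.
- **Scoop:** it stands upright near the middle of the mat, with its origin at about (0.517, 0.281) against a mat centre of (0.517, 0.280).
- **Bystanders:** both bottles, the yellow box and the beaker look unchanged from the first top picture.

**What went wrong or disagreed:**
- **Refused move:** the first move call was rejected because of missing keys, so nothing moved.
- **Jam:** the first push reached about 16 N and turned the scoop roughly 0.045 rad in the grip. I corrected for that in later moves.
- **Wasted pass:** one pass rode about 3 mm too high and pushed the freed ball back to the wall.
- **Cameras:** the two views disagreed by about 2 mm.

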